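# Load the two cells into the bench lamp's spring battery holder

## Robot

A 6-joint arm with a two-finger parallel gripper is mounted at the origin on the work surface. World frame = base frame: x ahead of the robot, y to its left, z up, the work surface at z = 0. Lengths are in m, angles in rad, forces in N, time in s.
With the tool pointing down it reaches from about 0.375 to 0.975 m from the base axis. Payload 3.8 kg.
Tool frame: the origin (TCP) lies on the centre line of the jaws, within the pads' length; the fingertips stand 17 mm ahead of it and the grasp point (between the pads) lies 2 mm behind it (bot.tip_extent is the distance from the TCP to the fingertips, in m); z points along the fingers, y is the line along which they close (so a half turn about z gives the same grasp; the last joint's range is limited). The gripper opens to 85 mm and grips with 20 to 120 N. Pads are 22 mm wide; open, the fingers measure 114 mm over their backs; the gripper's body (76 mm by 85 mm) begins 54 mm behind the grasp point. The pads swing forward as they close: fully open they stand 13 mm farther back than shut.
Start: joints at [1.192, 0.264, 1.604, -0, 1.274, -0.037], TCP at [0.226, 0.636, 0.248] pointing down, gripper open.
Joint ranges: [-2.63, 2.63], [-0.94, 2.18], [0.31, 2.57], [-1.31, 4.45], [0, 2.66], [-2.55, 2.55]. Speed limits (rad/s): [2.57, 2.57, 3.14, 3.14, 3.14, 3.14].

## Interface

Orientations are given as a rotation vector (axis times angle).
In Python, from workcell import readout, read_camera, finish_job, bot gives the robot as it stands.
- The arm moves only by the tool jog_arm, never from a script. Its argument "deltas" is one flat list of numbers, 7 for each row, row after row: the shift along the tool's x, y, z in m, then the turn, a rotation vector about the tool's x, y, z in degrees, then the gripper command: -1 is shut, 1 is fully open, values between are in proportion. A call has 1 to 8 rows; each row is the pose to reach, as a shift and turn from the pose commanded when the call began, along the tool's axes at that moment; what a row does not reach only later rows make up. A row lasts 1/10 s, in which the tool goes at most 50 mm and 8.59 degrees, less where a joint would pass 70% of its speed; a pose out of reach is approached as far as the arm can. A call with a gripper value outside its range is refused whole. The fingers move at their own pace and stop on an object; "squeeze" is the grip in N (left out, the last holds). Time passes only in rows, so rows that repeat a pose let the fingers close. It gives the time, the measured TCP pose, the force, the opening and the grip force at its end, in the units of the state.
- readout.read_state(): the state, without advancing time (a new reading comes with each control period).
- read_camera(name): name is "scene" or "top"; returns a dict with "color" (480x640x3 uint8, blue, green, red), "fx", "fy", "cx", "cy" (pixels), "origin" and "attitude" of the camera in the world. Camera axes: x right, y down, z forward; pixel columns grow to the right and rows downward; lengths in m; the calibration is good to about 2 mm. A picture is of the moment at which its call begins. There is no depth.
- finish_job(): hands the job in; it is judged then, once.
The state is a dict: "time": time; "q": joint angles; "joint_vel": joint speeds; "joint_torque": joint torques, N m; "tool_pos": TCP position; "tcp_rot": TCP orientation; "wrist_force": force on the tool from outside, world axes, zero at the start; "torque": the same for the moment, N m; "width": opening from 0.0 (shut) to 1.0 (fully open); "grip_force": force on a finger pad.
Only numpy, scipy, OpenCV 4.12 (cv2) and the standard library are available. Lean on these libraries where they do the work, as an engineer would, in place of code of your own. Each camera call takes 0.05 s, during which the arm holds its last target. There are 200 camera calls.

## Task

Load both grey cells from their V rests into the open battery holder, one in each bay: flat end under the bridge and against the coil spring, then the nub end down inside the contact wall, so that each cell lies level and fully home, held by its spring with its nub on the flat contact. Leave everything else on the bench where it is, and let go at the end.

Things in the scene. Friction and masses are not known exactly. Their poses are not given: they have to be found in the camera images.
- cell1_mid (a point): centre of a round grey cell, 21 mm diameter, 70 mm long with its nub, about 70 g, lying level in a V rest with its axis 44 mm above the bench. x runs along the cell towards the nub (+) end; it may roll about x, so its y and z axes mean nothing. The two cells are alike and either may go in either bay.
- cell1_nub (a point): tip of the same cell's nub (+) end, a steel button 10 mm across and 2.5 mm high, 35 mm from the cell's centre; the other (-) end is flat across its full width.
- cell1: the same cell (origin and axes as its centre point).
- rest1: fixed steel V rest that carries one cell; origin under its foot plate (64 x 50 x 8 mm), x along the cell. Its rail is 50 mm long and 17 mm wide, narrower than the cell, so fingers can reach down both sides of the cell to 12 mm above the bench.
- cell2_mid (a point): centre of a round grey cell, 21 mm diameter, 70 mm long with its nub, about 70 g, lying level in a V rest with its axis 44 mm above the bench. x runs along the cell towards the nub (+) end; it may roll about x, so its y and z axes mean nothing. The two cells are alike and either may go in either bay.
- cell2_nub (a point): tip of the same cell's nub (+) end, a steel button 10 mm across and 2.5 mm high, 35 mm from the cell's centre; the other (-) end is flat across its full width.
- cell2: the same cell (origin and axes as its centre point).
- rest2: fixed steel V rest that carries one cell; origin under its foot plate (64 x 50 x 8 mm), x along the cell. Its rail is 50 mm long and 17 mm wide, narrower than the cell, so fingers can reach down both sides of the cell to 12 mm above the bench.
- holder: fixed two-bay battery holder, grey plastic on a black base; origin under the centre of its base plate, 136 x 126 mm (x, y), 8 mm thick. Bays run along its x, at y +35 and -35 mm; nothing on it is higher than 67 mm above the bench.
- bay1_seat (a point): centre of a loaded cell in this bay, 44 mm above the bench. x level from coil spring end to contact end (a loaded cell's nub points to +x), z up. The V rail under the cell is 17 mm wide, x -26 to +26 mm; beside it fingers may go down to z -34 mm. The other bay's seat is at x -30, y -70 mm here and faces the opposite way.
- bay1_bridge (a point): underside of the grey bridge over the spring end of this bay, at the edge nearer the contact: x -28, z +16.5 mm in the seat's frame. It runs back to x -35, top at z +22.5, legs at y +-14 to +-19. A cell can enter only sloping, about 20 to 30 degrees from level, flat end low and under the bridge. Spring housing x -71 to -55, top z +19.
- bay1_wall (a point): middle of the top edge of this bay's contact wall, on the face that the nub will touch: x +35, z +19.5 mm in the seat's frame; wall 16 mm wide, 6 mm thick. For the nub end to swing down inside it the cell must first push the spring plate about 5 mm beyond its home position.
- bay1_spring (a joint): spring plate of this bay, pressed towards the seat's -x: 0 free (face at seat x -30 mm), 0.005 with a cell home (-35), 0.013 m at its stop (-43). It pushes with about 2 N free, 4 N at home, 6.5 N at the stop. Plate 17 mm wide, from z -10 to +12.
- bay2_seat (a point): centre of a loaded cell in this bay, 44 mm above the bench. x level from coil spring end to contact end (a loaded cell's nub points to +x), z up. The V rail under the cell is 17 mm wide, x -26 to +26 mm; beside it fingers may go down to z -34 mm. The other bay's seat is at x -30, y -70 mm here and faces the opposite way.
- bay2_bridge (a point): underside of the grey bridge over the spring end of this bay, at the edge nearer the contact: x -28, z +16.5 mm in the seat's frame. It runs back to x -35, top at z +22.5, legs at y +-14 to +-19. A cell can enter only sloping, about 20 to 30 degrees from level, flat end low and under the bridge. Spring housing x -71 to -55, top z +19.
- bay2_wall (a point): middle of the top edge of this bay's contact wall, on the face that the nub will touch: x +35, z +19.5 mm in the seat's frame; wall 16 mm wide, 6 mm thick. For the nub end to swing down inside it the cell must first push the spring plate about 5 mm beyond its home position.
- bay2_spring (a joint): spring plate of this bay, pressed towards the seat's -x: 0 free (face at seat x -30 mm), 0.005 with a cell home (-35), 0.013 m at its stop (-43). It pushes with about 2 N free, 4 N at home, 6.5 N at the stop. Plate 17 mm wide, from z -10 to +12.
- spray_can: plain aluminium spray can, 56 mm diameter, 150 mm tall, standing; origin at the centre of its underside. Leave alone.
- pipe_offcut: short steel pipe standing on end, 42 mm diameter, 60 mm tall; origin at the centre of its underside. Leave alone.
- flange: flat steel ring, 72 mm diameter, 16 mm thick, lying; origin at the centre of its underside. Leave alone.
- tube_offcut: square steel tube standing on end, 40 x 40 mm, 80 mm tall; origin at the centre of its underside. Leave alone.
- screwdriver: screwdriver about 200 mm long, lying along its x. Leave alone.
- wrench: wrench about 170 mm long, lying along its x. Leave alone.
- scratch_brush: hand brush with a wooden handle, lying along its x. Leave alone.
Things that resemble listed ones, but are neither listed nor needed, are in the scene too. Leave any green or pink look-alike of the rest2 alone.

How it is judged:
On the way:
1. one cell lies fully home in a bay, nub on the flat contact (((x of cell1_mid in the frame of bay1_seat between -0.0035 and 0.0035 m and y of cell1_mid in the frame of bay1_seat between -0.0035 and 0.0035 m and z of cell1_mid in the frame of bay1_seat between -0.0035 and 0.0035 m and x of cell1_nub in the frame of bay1_seat above 0.031 m and z of cell1_nub in the frame of bay1_seat between -0.005 and 0.005 m and value of joint bay1_spring above 0.003 m and linear speed of cell1 below 0.02 m/s) or (x of cell1_mid in the frame of bay2_seat between -0.0035 and 0.0035 m and y of cell1_mid in the frame of bay2_seat between -0.0035 and 0.0035 m and z of cell1_mid in the frame of bay2_seat between -0.0035 and 0.0035 m and x of cell1_nub in the frame of bay2_seat above 0.031 m and z of cell1_nub in the frame of bay2_seat between -0.005 and 0.005 m and value of joint bay2_spring above 0.003 m and linear speed of cell1 below 0.02 m/s) or (x of cell2_mid in the frame of bay1_seat between -0.0035 and 0.0035 m and y of cell2_mid in the frame of bay1_seat between -0.0035 and 0.0035 m and z of cell2_mid in the frame of bay1_seat between -0.0035 and 0.0035 m and x of cell2_nub in the frame of bay1_seat above 0.031 m and z of cell2_nub in the frame of bay1_seat between -0.005 and 0.005 m and value of joint bay1_spring above 0.003 m and linear speed of cell2 below 0.02 m/s) or (x of cell2_mid in the frame of bay2_seat between -0.0035 and 0.0035 m and y of cell2_mid in the frame of bay2_seat between -0.0035 and 0.0035 m and z of cell2_mid in the frame of bay2_seat between -0.0035 and 0.0035 m and x of cell2_nub in the frame of bay2_seat above 0.031 m and z of cell2_nub in the frame of bay2_seat between -0.005 and 0.005 m and value of joint bay2_spring above 0.003 m and linear speed of cell2 below 0.02 m/s))), for 0.2 s.
At the end, for the whole second after the job is handed in: Each bay holds one cell at rest: its centre within 3.5 mm of the seat along each axis, nub towards the flat contact and level (nub within 5 mm of the seat's height), the bay's spring pressed by more than 3 mm (((x of cell1_mid in the frame of bay1_seat between -0.0035 and 0.0035 m and y of cell1_mid in the frame of bay1_seat between -0.0035 and 0.0035 m and z of cell1_mid in the frame of bay1_seat between -0.0035 and 0.0035 m and x of cell1_nub in the frame of bay1_seat above 0.031 m and z of cell1_nub in the frame of bay1_seat between -0.005 and 0.005 m and value of joint each of bay1_spring, bay2_spring above 0.003 m and linear speed of each of cell1, cell2 below 0.02 m/s and x of cell2_mid in the frame of bay2_seat between -0.0035 and 0.0035 m and y of cell2_mid in the frame of bay2_seat between -0.0035 and 0.0035 m and z of cell2_mid in the frame of bay2_seat between -0.0035 and 0.0035 m and x of cell2_nub in the frame of bay2_seat above 0.031 m and z of cell2_nub in the frame of bay2_seat between -0.005 and 0.005 m) or (x of cell1_mid in the frame of bay2_seat between -0.0035 and 0.0035 m and y of cell1_mid in the frame of bay2_seat between -0.0035 and 0.0035 m and z of cell1_mid in the frame of bay2_seat between -0.0035 and 0.0035 m and x of cell1_nub in the frame of bay2_seat above 0.031 m and z of cell1_nub in the frame of bay2_seat between -0.005 and 0.005 m and value of joint each of bay2_spring, bay1_spring above 0.003 m and linear speed of each of cell1, cell2 below 0.02 m/s and x of cell2_mid in the frame of bay1_seat between -0.0035 and 0.0035 m and y of cell2_mid in the frame of bay1_seat between -0.0035 and 0.0035 m and z of cell2_mid in the frame of bay1_seat between -0.0035 and 0.0035 m and x of cell2_nub in the frame of bay1_seat above 0.031 m and z of cell2_nub in the frame of bay1_seat between -0.005 and 0.005 m))); the robot touches nothing.
It fails at once if a bystander is moved more than 20 mm (distance of any of spray_can, pipe_offcut, flange, tube_offcut, screwdriver, wrench, scratch_brush from where it was at the start of the episode above 0.02 m).
It also fails if it takes over 67 s, if anything falls off the work surface, if the arm or the gripper's body presses on something with over 40 N, if the wrist force passes 120 N, or if a joint passes its speed limit or range.

## Working session

There is one attempt and no reset: what is moved stays moved. The work goes in short steps, Python scripts to look and compute and a tool call to move; the robot and the scene stay as the last step left them, time stands still between calls to the robot, and variables do not carry over. Pictures are saved under pics/ and viewed, at most 10 in all, crops included, and the job is handed in when it is done.

Besides the shell and the picture viewer there is one more tool, called as a command line: name --argument value ..., lists and objects as JSON in quotes. jog_arm: Moves the arm, as the interface text tells. Its arguments: {"type":"object","properties":{"deltas":{"type":"array"},"squeeze":{"type":"number"}},"required":["deltas"]}

```bash
ls; mkdir -p pics; python3 - <<'E'
from workcell import readout, read_camera, bot
import cv2
for n in("scene","top"):
    c=read_camera(n); cv2.imwrite(f"pics/{n}0.png",c["color"])
    print(n,c["fx"],c["fy"],c["cx"],c["cy"],c["origin"],c["attitude"])
print(readout.read_state()); print([a for a in dir(bot) if a[0]!='_'])
E
```

```text
pics
scene 553.3413561462914 553.3413561462914 318.856629876504 240.58009862313222 [1.32842894 0.18166639 1.0499602 ] [-1.57189832 -2.0884293   0.73997435]
top 607.3235048496015 607.3235048496015 314.2495051798811 241.20724955014467 [0.46440571 0.0101205  1.35393724] [-2.17186456  2.20516283 -0.09719781]
{'time': 0.1, 'q': array([ 1.19210359e+00,  2.64717840e-01,  1.60526457e+00, -9.10026641e-06,
        1.27374161e+00, -3.69260447e-02]), 'joint_vel': array([-0.00015438, -0.00145906, -0.00369389,  0.0001657 ,  0.00015535,
        0.00066722]), 'joint_torque': array([ 2.94391348e-04, -5.16711366e+01, -3.68590987e+01, -1.45856520e-04,
        6.26837224e-03, -4.11397696e-05]), 'tool_pos': array([0.22600746, 0.63534695, 0.2470449 ]), 'tcp_rot': array([-0.53415917, -3.09540924,  0.00327828]), 'wrist_force': array([ 0.60427356,  0.56755004, -0.43032342]), 'torque': array([-0.03336265,  0.00191039,  0.00310701]), 'grip_force': 0.0, 'width': 1.0024700075105102}
['MotionError', 'tip_extent']
```

View pics/top0.png

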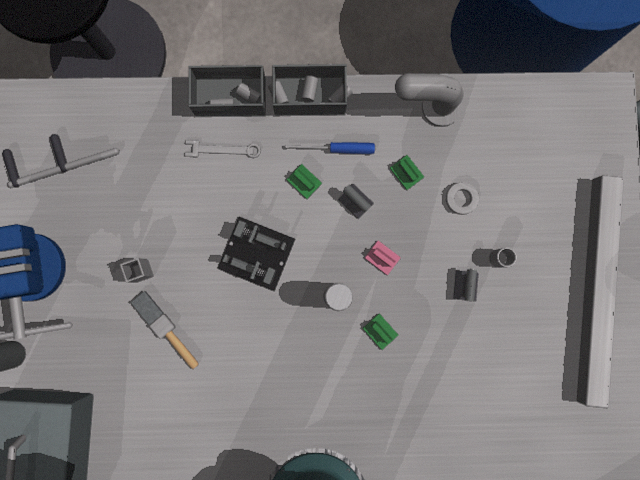

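View pics/scene0.png

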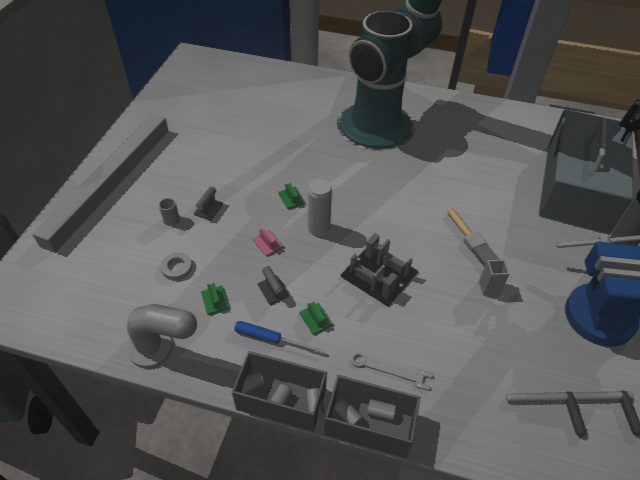

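Holder at top (256,253), grey cells in dark rests at top (354,201) and (465,284); the green (304,181), (406,171), (380,330) and pink (381,257) V rests are empty look-alikes. I'll enlarge the three grey ones, with pixel coordinates warped to a world grid at z=44 mm.

```bash
cat > h.py <<'E'
import numpy as np, cv2
from scipy.spatial.transform import Rotation as R
from workcell import readout, read_camera, bot
def K(c): return np.array([[c["fx"],0,c["cx"]],[0,c["fy"],c["cy"]],[0,0,1.]])
def proj(c,p):
    q=(np.atleast_2d(p)-c["origin"])@R.from_rotvec(c["attitude"]).as_matrix()
    q=q@K(c).T; return q[:,:2]/q[:,2:]
def ray(c,uv,z):
    d=R.from_rotvec(c["attitude"]).as_matrix()@np.linalg.solve(K(c),[uv[0],uv[1],1.])
    o=np.array(c["origin"]); return o+d*(z-o[2])/d[2]
def rect(c,cx,cy,z,half,n):
    """world-aligned patch at height z: image up = +x, left = +y; n px over 2*half m"""
    w=np.array([[cx+half,cy+half,z],[cx+half,cy-half,z],[cx-half,cy-half,z],[cx-half,cy+half,z]])
    H=cv2.getPerspectiveTransform(np.float32([[0,0],[n,0],[n,n],[0,n]]),np.float32(proj(c,w)))
    im=cv2.warpPerspective(c["color"],H,(n,n),flags=cv2.INTER_CUBIC|cv2.WARP_INVERSE_MAP)
    return cv2.convertScaleAbs(im,alpha=1.6,beta=20)
def label(im,cx,cy,half):
    n=im.shape[0]
    for k in range(-20,21):
        t=k*0.02
        if abs(t)<half:
            v=int(n/2-t/half*n/2); big=k%2==0
            cv2.line(im,(v,0),(v,9 if big else 4),(0,255,255),1); cv2.line(im,(0,v),(9 if big else 4,v),(0,255,255),1)
    cv2.putText(im,f"{cx:.2f},{cy:.2f}",(12,24),0,.4,(0,255,255),1); return im
E
python3 - <<'E'
from h import *
t=read_camera("top"); s=read_camera("scene")
ps=[ray(t,u,.044)[:2] for u in ((256,253),(354,201),(465,284))]
print(ps, [ray(s,u,.044)[:2] for u in ((381,268),(273,281),(207,199))])
rows=[]
for c in(t,s):
    rows.append(np.hstack([label(rect(c,round(p[0],2),round(p[1],2),.044,h,266),round(p[0],2),round(p[1],2),h) for p,h in zip(ps,(.1,.06,.06))]))
cv2.imwrite("pics/m1.png",np.vstack(rows))
E
```

```text
[array([0.54060579, 0.11890171]), array([ 0.6507289 , -0.09504799]), array([ 0.46685396, -0.33105875])] [array([0.55795208, 0.12790993]), array([ 0.66149776, -0.09580451]), array([ 0.4691893 , -0.33567255])]
```

View pics/m1.png

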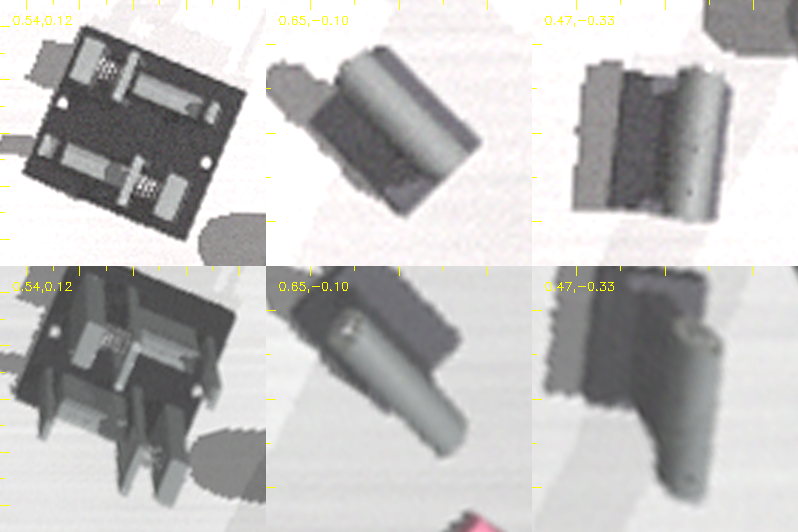

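The montage shows the holder's two antiparallel bays, rotated ~-20°, and both cells on their rests. I still need to know which end of each cell is the nub, so I'll enlarge the ends.

```bash
python3 - <<'E'
from h import *
def crop(c,p,h,n):
    u,v=proj(c,p)[0].astype(int)
    im=c["color"][v-h:v+h,u-h:u+h]; im=cv2.resize(im,(n,n),interpolation=cv2.INTER_CUBIC)
    im=np.clip((im.astype(float)-20)*1.5,0,255).astype(np.uint8)
    for k in range(0,2*h,5): cv2.putText(im,str(u-h+k) if k%10==0 else "",(k*n//(2*h),8),0,.28,(0,255,255));cv2.putText(im,str(v-h+k) if k%10==0 else "",(0,k*n//(2*h)+4),0,.28,(0,255,255))
    return im
t=read_camera("top"); s=read_camera("scene")
A=[.651,-.096,.044];B=[.467,-.333,.044]
cv2.imwrite("pics/m2.png",np.vstack([np.hstack([crop(t,A,25,300),crop(t,B,25,300)]),np.hstack([crop(s,A,25,300),crop(s,B,25,300)])]))
E
```

```text
(no output)
```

View pics/m2.png

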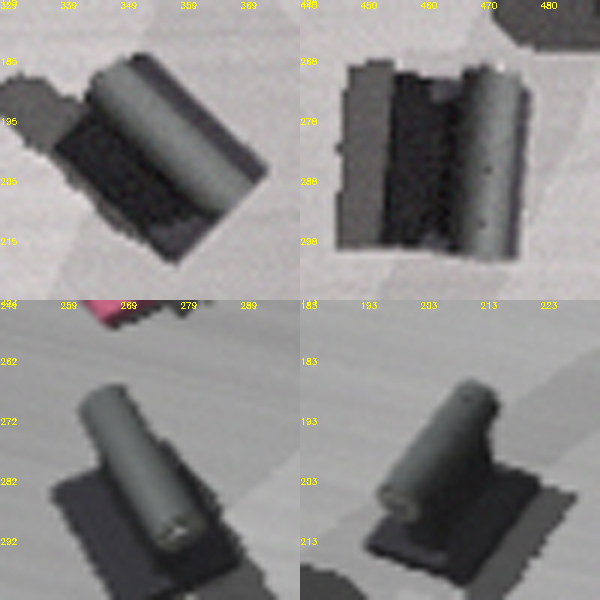

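Both near-camera (+x) ends show the nub button: A at scene (278,289), B at scene (199,207). So A's nub is at its upper-left end in top and B's is at its top end. Next step: fit poses to the outlines in both cameras.

```bash
cat > fit.py <<'E'
from h import *
from scipy.optimize import minimize
from scipy.ndimage import map_coordinates
def grad(c):
    g=cv2.GaussianBlur(cv2.cvtColor(c["color"],cv2.COLOR_BGR2GRAY).astype(np.float32),(0,0),.9)
    return cv2.Sobel(g,cv2.CV_32F,1,0)/8,cv2.Sobel(g,cv2.CV_32F,0,1)/8
def outline(c,P,n=40):
    h=cv2.convexHull(np.float32(proj(c,P)))[:,0]; pts=[];nrm=[]
    for a,b in zip(h,np.roll(h,-1,0)):
        L=np.linalg.norm(b-a); k=max(1,int(L*2)); t=(np.arange(k)+.5)/k
        pts.append(a+(b-a)*t[:,None]); d=(b-a)/max(L,1e-9); nrm.append(np.tile([d[1],-d[0]],(k,1)))
    return np.vstack(pts),np.vstack(nrm)
def score(c,g,P):
    p,n=outline(c,P); xy=[p[:,1],p[:,0]]
    gx=map_coordinates(g[0],xy,order=1);gy=map_coordinates(g[1],xy,order=1)
    return np.mean(np.minimum(np.abs(gx*n[:,0]+gy*n[:,1]),12))
def place(L,x,y,a): 
    r=R.from_euler('z',a).as_matrix(); return L@r.T+[x,y,0]
a=np.linspace(0,2*np.pi,24,endpoint=False)
ring=lambda x,r:np.c_[np.full(24,x),r*np.cos(a),.044+r*np.sin(a)]
CELL=np.vstack([ring(-.035,.0105),ring(.0325,.0105)])
box=lambda x0,x1,y0,y1,z0,z1:np.array([[x,y,z] for x in(x0,x1) for y in(y0,y1) for z in(z0,z1)])
BASE=[box(-.068,.068,-.063,.063,0,.008)]
def S(b): # seat-frame box -> holder, both bays
    o=b+[.015,.035,.044]; return [o,o*[-1,-1,1]]
TOPS=sum([S(box(*q)) for q in((-.035,-.028,-.019,.019,.0165,.0225),(.035,.041,-.008,.008,.0194,.0195))],[])
def fit(cams,parts,x0,scan):
    gs=[grad(c) for c in cams]
    f=lambda v:-sum(score(c,g,place(P,*v)) for c,g in zip(cams,gs) for P in parts)
    best=None
    for da in np.radians(np.arange(-scan,scan+1,3)):
      for dx in np.arange(-.012,.013,.004):
        for dy in np.arange(-.012,.013,.004):
            v=np.array(x0)+[dx,dy,da]; s=f(v)
            if best is None or s<best[0]: best=(s,v)
    v=best[1]; r=minimize(f,v,method="Nelder-Mead",options=dict(initial_simplex=v+np.array([[0,0,0],[.002,0,0],[0,.002,0],[0,0,.03]]),xatol=1e-5,fatol=1e-4))
    return r.x,-r.fun
E
python3 - <<'E'
from fit import *
t=read_camera("top"); s=read_camera("scene")
d=np.radians
for nm,parts,x0,sc in(("A",[CELL],(.651,-.096,d(43)),9),("B",[CELL],(.467,-.333,d(-3)),9),("hold",BASE+TOPS,(.541,.12,d(-112)),6)):
    for cn,cams in(("both",[t,s]),("top",[t]),("scene",[s])):
        x,f=fit(cams,parts,x0,sc); print(nm,cn,np.round(x[:2],4),np.degrees(x[2]).round(1),round(f/len(cams)/len(parts),2))
E
```

```text
A both [ 0.6576 -0.0979] 49.0 9.0
A top [ 0.6615 -0.1043] 45.1 11.62
A scene [ 0.6569 -0.0977] 48.2 10.69
B both [ 0.4645 -0.3441] -7.2 8.5
B top [ 0.4655 -0.3463] -2.2 10.46
B scene [ 0.4649 -0.3407] -11.1 9.14
hold both [0.5426 0.1221] -112.0 10.2
hold top [0.5417 0.1217] -112.0 11.51
hold scene [0.5439 0.1232] -113.9 9.11
```

```bash
python3 - <<'E'
from fit import *
t=read_camera("top"); s=read_camera("scene"); d=np.radians
def show(c,p,h,n,parts):
    u,v=proj(c,p)[0].astype(int); k=n/(2*h)
    im=cv2.resize(c["color"][v-h:v+h,u-h:u+h],(n,n),interpolation=cv2.INTER_CUBIC); im=cv2.convertScaleAbs(im,alpha=1.4)
    for P,col in parts:
        q=(cv2.convexHull(np.float32(proj(c,P)))[:,0]-[u-h,v-h]+.5)*k
        cv2.polylines(im,[np.int32(q)],True,col,1)
    return im
G=(0,255,0);Rd=(0,0,255)
A=[(place(CELL,.6615,-.1043,d(45.1)),Rd),(place(CELL,.6569,-.0977,d(48.2)),G)]
B=[(place(CELL,.4655,-.3463,d(-2.2)),Rd),(place(CELL,.4649,-.3407,d(-11.1)),G)]
H=[(place(P,.5426,.1221,d(-112)),G) for P in BASE+TOPS]
rows=[np.hstack([show(c,[.66,-.1,.044],25,266,A),show(c,[.465,-.343,.044],25,266,B),show(c,[.543,.122,.03],48,266,H)]) for c in(t,s)]
cv2.imwrite("pics/m3.png",np.vstack(rows))
E
```

```text
(no output)
```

View pics/m3.png

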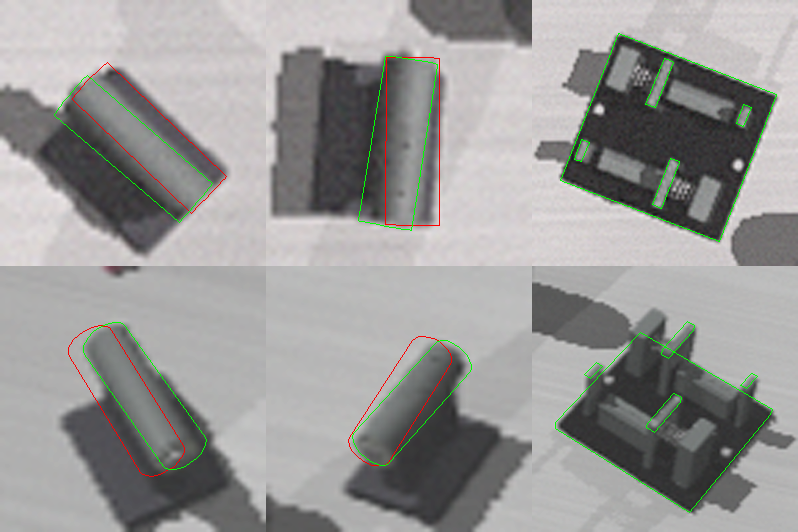

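The overlay shows the holder fit matching in both views. The cell fits latched onto shading edges, so I'll fit each cell together with its foot plate: one yaw, same centreline, axial offset free.

```bash
cat > fit2.py <<'E'
from fit import *
FOOT=box(-.032,.032,-.025,.025,0,.008)
def fit2(cams,x0):
    gs=[grad(c) for c in cams]
    def f(v):
        F=place(FOOT,*v[:3]); C=place(CELL+[v[3],0,0],*v[:3])
        return -sum(1.5*score(c,g,F)+score(c,g,C) for c,g in zip(cams,gs))
    best=None
    for da in np.radians(np.arange(-9,10,3)):
      for dx in np.arange(-.012,.013,.003):
        for dy in np.arange(-.012,.013,.003):
          for o in (-.004,0,.004):
            v=np.array(list(x0)+[0])+[dx,dy,da,o]; s=f(v)
            if best is None or s<best[0]: best=(s,v)
    v=best[1]; sx=np.vstack([v]+[v+e for e in np.diag([.002,.002,.03,.002])])
    r=minimize(f,v,method="Nelder-Mead",options=dict(initial_simplex=sx,xatol=1e-5,fatol=1e-4)); v=r.x
    c=place(np.array([[v[3],0,0]]),*v[:3])[0]; return v,c,-r.fun
def show(c,p,h,n,parts):
    u,v=proj(c,p)[0].astype(int); k=n/(2*h)
    im=cv2.resize(c["color"][v-h:v+h,u-h:u+h],(n,n),interpolation=cv2.INTER_CUBIC); im=cv2.convertScaleAbs(im,alpha=1.4)
    for P in parts:
        q=(cv2.convexHull(np.float32(proj(c,P)))[:,0]-[u-h,v-h]+.5)*k
        cv2.polylines(im,[np.int32(q)],True,(0,255,0),1)
    return im
E
python3 - <<'E'
from fit2 import *
t=read_camera("top"); s=read_camera("scene"); d=np.radians; cols=[]
for x0 in((.657,-.098,d(45)),(.465,-.341,d(-3))):
    for cams in([t,s],[t],[s]):
        v,c,f=fit2(cams,x0); print(len(cams),np.round(c[:2],4),np.degrees(v[2]).round(1),v[3].round(4),round(f/len(cams),2))
        if len(cams)==2: w=v
    ps=[place(FOOT,*w[:3]),place(CELL+[w[3],0,0],*w[:3])]
    cols.append(np.vstack([show(k,[x0[0],x0[1],.03],25,300,ps) for k in(t,s)]))
cv2.imwrite("pics/m4.png",np.hstack(cols))
E
```

```text
2 [ 0.6575 -0.098 ] 47.9 0.0017 25.34
1 [ 0.6581 -0.0999] 45.1 0.0007 25.47
1 [ 0.657  -0.0977] 48.1 0.0005 26.57
2 [ 0.4654 -0.3411] -8.3 -0.0005 23.08
1 [ 0.4648 -0.3441] -7.2 -0.0004 25.14
1 [ 0.4649 -0.3405] -10.9 0.0006 23.25
```

View pics/m4.png

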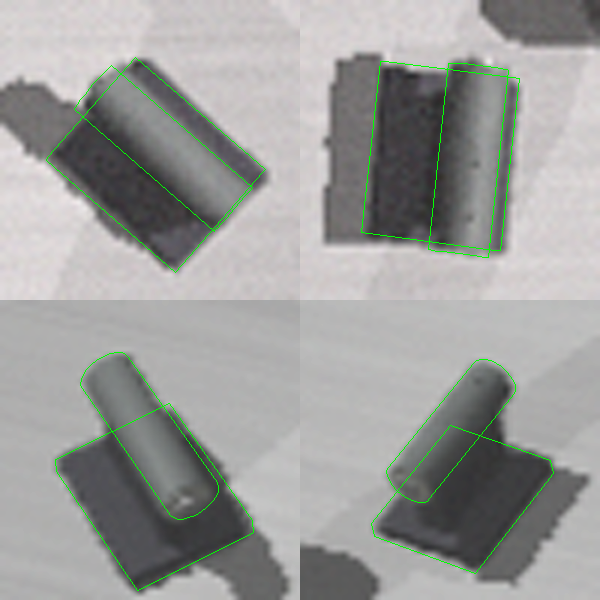

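Fits agree to a few mm: A at about (0.6575, -0.099), yaw 46.5°; B at about (0.465, -0.342), yaw -7°. Both put the nub toward +x, and that's close enough for the grip. Next I'll plan the move above A.

```bash
cat > plan.py <<'E'
from h import *
HOLD=np.array([.5426,.1221]); HY=np.radians(-112.)
def pose(p,psi,tilt=0):
    """p grasp point; psi yaw of tool x (deg); tilt about tool y (deg), + raises... tool x up"""
    r=R.from_matrix(np.c_[[1,0,0],[0,-1,0],[0,0,-1]]) ; r=R.from_euler('z',psi,degrees=True)*r*R.from_euler('y',tilt,degrees=True)
    return np.array(p)+r.as_matrix()[:,2]*.002, r
def seat(b):
    """origin, yaw deg (bay 1: upper, yaw -112 ; 2: lower, yaw 68)"""
    k=1 if b==1 else -1; c,s=np.cos(HY),np.sin(HY)
    o=HOLD+k*np.array([c*.015-s*.035,s*.015+c*.035]); return np.r_[o,.044],np.degrees(HY)+(0 if b==1 else 180)
def cur():
    st=readout.read_state(); return np.array(st["tool_pos"]),R.from_rotvec(st["tcp_rot"])
def chain(poses):
    a=cur()
    for b in poses:
        m=a[1].as_matrix(); d=m.T@(b[0]-a[0]); w=(a[1].inv()*b[1]).as_rotvec(degrees=True)
        print(np.round(d,4),np.round(w,1),"rows",round(max(np.linalg.norm(d)/.05,np.linalg.norm(w)/8.59),1)); a=b
def split(b,n):
    a=cur(); w=(a[1].inv()*b[1]).as_rotvec()
    return [(a[0]+(b[0]-a[0])*k/n,a[1]*R.from_rotvec(w*k/n)) for k in range(1,n+1)]
def ingrip(mid,yaw,s,sgn): # grasp pt s metres toward nub from mid
    y=np.radians(yaw); return [mid[0]+s*np.cos(y),mid[1]+s*np.sin(y)]
E
python3 - <<'E'
from plan import *
print(seat(1),seat(2)); g=ingrip((.6575,-.099),46.5,.008,1); print(g)
a=pose(g+[.14],46.5); print("x,z axes",a[1].as_matrix()[:,0],a[1].as_matrix()[:,2]); print(pose(g+[.1],0,20)[1].as_matrix()[:,0])
chain(split(a,3)+[pose(g+[.06],46.5)])
E
```

```text
(array([0.56943234, 0.09508101, 0.044     ]), np.float64(-112.0)) (array([0.51576766, 0.14911899, 0.044     ]), np.float64(68.0))
[np.float64(0.66300683660555), np.float64(-0.0931970050319017)]
x,z axes [0.68835458 0.72537437 0.        ] [ 0.  0. -1.]
[0.93969262 0.         0.34202014]
[-0.2186 -0.1802  0.0368] [ 0. -0. 38.] rows 5.7
[-0.2832 -0.0075  0.0368] [ 0. -0. 38.] rows 5.7
[-0.2279  0.1683  0.0368] [ 0. -0. 38.] rows 5.7
[ 0.   -0.    0.08] [ 0. -0. -0.] rows 1.6
```

jog_arm --deltas '[-0.2186, -0.1802, 0.0368, 0, 0, 38, 0.2, -0.2186, -0.1802, 0.0368, 0, 0, 38, 0.2, -0.2186, -0.1802, 0.0368, 0, 0, 38, 0.2, -0.2186, -0.1802, 0.0368, 0, 0, 38, 0.2, -0.2186, -0.1802, 0.0368, 0, 0, 38, 0.2, -0.2186, -0.1802, 0.0368, 0, 0, 38, 0.2, -0.2186, -0.1802, 0.0368, 0, 0, 38, 0.2, -0.2186, -0.1802, 0.0368, 0, 0, 38, 0.2]' --squeeze 20

```text
time: 1.4
tool_pos: [0.3722, 0.3924, 0.2117]
tcp_rot: [-1.516, -2.751, -0.001]
wrist_force: [0.2, 0.8, 0.4]
width: 0.598
grip_force: 0.0
```

jog_arm --deltas '[-0.2832, -0.0075, 0.0368, 0, 0, 38, 0.2, -0.2832, -0.0075, 0.0368, 0, 0, 38, 0.2, -0.2832, -0.0075, 0.0368, 0, 0, 38, 0.2, -0.2832, -0.0075, 0.0368, 0, 0, 38, 0.2, -0.2832, -0.0075, 0.0368, 0, 0, 38, 0.2, -0.2832, -0.0075, 0.0368, 0, 0, 38, 0.2, -0.2832, -0.0075, 0.0368, 0, 0, 38, 0.2]'

```text
time: 2.1
tool_pos: [0.5193, 0.1479, 0.1745]
tcp_rot: [2.329, 2.107, 0.0]
wrist_force: [-0.4, 0.4, -0.7]
width: 0.594
grip_force: 0.0
```

jog_arm --deltas '[-0.2279, 0.1683, 0.0368, 0, 0, 38, 0.2, -0.2279, 0.1683, 0.0368, 0, 0, 38, 0.2, -0.2279, 0.1683, 0.0368, 0, 0, 38, 0.2, -0.2279, 0.1683, 0.0368, 0, 0, 38, 0.2, -0.2279, 0.1683, 0.0368, 0, 0, 38, 0.2, -0.2279, 0.1683, 0.0368, 0, 0, 38, 0.2, -0.2279, 0.1683, 0.0368, 0, 0, 38, 0.2, -0.2279, 0.1683, 0.0368, 0, 0, 38, 0.2]'

```text
time: 2.9
tool_pos: [0.6632, -0.092, 0.1376]
tcp_rot: [-2.886, -1.238, 0.0]
wrist_force: [0.5, -0.1, -0.6]
width: 0.601
grip_force: 0.0
```

jog_arm --deltas '[0, 0, 0.03, 0, 0, 0, 0.2, 0, 0, 0.06, 0, 0, 0, 0.2, 0, 0, 0.08, 0, 0, 0, 0.2, 0, 0, 0.09, 0, 0, 0, 0.2, 0, 0, 0.0955, 0, 0, 0, 0.2, 0, 0, 0.0955, 0, 0, 0, 0.2]'

```text
time: 3.5
tool_pos: [0.6626, -0.0921, 0.0425]
tcp_rot: [-2.886, -1.24, 0.0]
wrist_force: [-0.3, -0.7, 0.2]
width: 0.599
grip_force: 0.0
```

jog_arm --deltas '[0, 0, 0, 0, 0, 0, -1, 0, 0, 0, 0, 0, 0, -1, 0, 0, 0, 0, 0, 0, -1, 0, 0, 0, 0, 0, 0, -1, 0, 0, 0, 0, 0, 0, -1, 0, 0, 0, 0, 0, 0, -1, 0, 0, 0, 0, 0, 0, -1, 0, 0, 0, 0, 0, 0, -1]' --squeeze 20

```text
time: 4.3
tool_pos: [0.6635, -0.0932, 0.0441]
tcp_rot: [2.887, 1.237, 0.003]
wrist_force: [-2.3, 2.7, 6.9]
width: 0.236
grip_force: 19.6
```

jog_arm --deltas '[0, 0, -0.005, 0, 0, 0, -1, 0, 0, -0.015, 0, 0, 0, -1, 0, 0, -0.03, 0, 0, 0, -1, 0, 0, -0.06, 0, 0, 0, -1, 0, 0, -0.09, 0, 0, 0, -1, 0, 0, -0.09, 0, 0, 0, -1, 0, 0, -0.09, 0, 0, 0, -1]' --squeeze 50

```text
time: 5.0
tool_pos: [0.6638, -0.0938, 0.1347]
tcp_rot: [2.885, 1.237, 0.005]
wrist_force: [-0.9, 0.2, -1.0]
width: 0.23
grip_force: 48.7
```

```bash
python3 - <<'E'
from h import *
t=read_camera("top"); s=read_camera("scene"); o=[]
p=[readout.read_state()["tool_pos"]]
for c in(t,s):
    u,v=proj(c,p)[0].astype(int); o.append(cv2.convertScaleAbs(cv2.resize(c["color"][v-40:v+40,u-40:u+40],(400,400),interpolation=cv2.INTER_CUBIC),alpha=1.6)); print(u,v)
cv2.imwrite("pics/m5.png",np.hstack(o))
E
```

```text
356 189
272 257
```

View pics/m5.png

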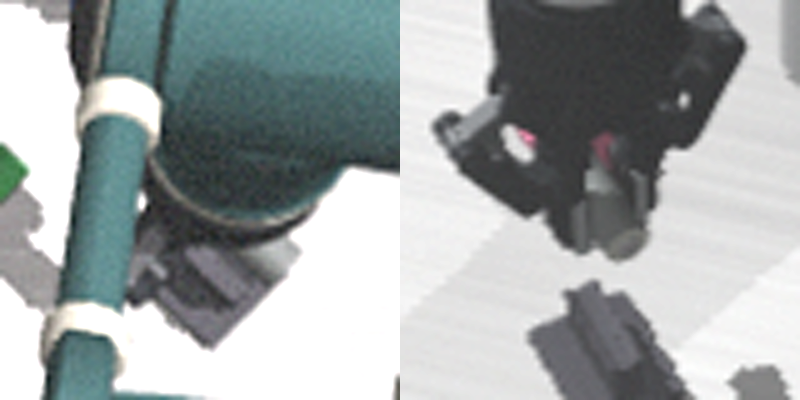

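Crop shows cell A clamped between the pads with its +x end facing the scene camera near (278,265); its rest is empty. I'll check the end face's grey levels for the nub.

```bash
python3 - <<'E'
from h import *
s=read_camera("scene")
g=s["color"].mean(2).astype(int)[255:273,267:288]
print(g); t=readout.read_state(); m=R.from_rotvec(t["tcp_rot"]).as_matrix()
for d in(.0245,.027): print(proj(s,t["tool_pos"]+m@[d,0,-.002]))
E
```

```text
[[ 38  36  52  60  61  58  74  71  60  49  39  37  51  60  51  39  68 118
  135 135 137]
 [ 37  38  45  54  56  54  56  54  50  50  44  36  49  58  51  41  70 120
  136 134 134]
 [ 39  49  46  53  56  58  55  54  51  49  42  38  48  60  54  41  72 122
  136 135 135]
 [ 51  58  51  54  59  58  58  53  53  51  47  41  50  61  54  41  94 130
  139 137 137]
 [ 59  61  55  52  57  57  57  56  53  51  51  46  47  58  62  73 123 140
  141 142 142]
 [ 58  62  54  52  55  57  58  57  55  54  51  48  51  60  84 125 141 143
  142 140 141]
 [ 60  63  53  50  54  58  59  58  56  54  53  49  47  53  78 128 144 143
  143 142 141]
 [ 57  62  56  49  55  58  57  58  57  56  53  52  56  53  82 126 142 141
  142 143 143]
 [ 58  63  59  54  57  58  58  58  55  64  64  69  72  71  94 129 139 141
  140 140 142]
 [ 58  62  60  51  51  56  59  59  60  67  72  67  67  70  81 122 137 137
  138 139 140]
 [ 57  63  63  68  85  73  57  63  71  74  72  68  65  69  97 132 140 140
  138 138 138]
 [ 64  64  62  58 114  92  58  69  73  73  66  63  62  79 122 139 140 141
  142 142 140]
 [ 86  65  81  84 123 113  77  70  70  65  64  62  73 123 143 143 142 141
  140 140 141]
 [126 103 124 138 141 139 109  79  73  69  68  91 127 142 142 142 143 142
  144 143 141]
 [138 137 140 142 143 142 138 128 110 109 129 138 141 140 141 141 140 142
  142 141 143]
 [140 139 139 139 139 139 141 141 139 141 141 142 141 141 142 142 140 141
  141 142 141]
 [139 141 140 141 141 141 141 140 140 141 141 142 143 142 141 142 143 141
  141 141 142]
 [140 141 141 131 136 140 140 141 142 140 142 141 141 140 140 142 142 141
  142 142 142]]
[[277.61279678 264.65423505]]
[[278.1790176  265.48770195]]
```

```bash
python3 - <<'E'
import cv2
s=cv2.imread("pics/scene0.png").mean(2).astype(int); t=cv2.imread("pics/top0.png").mean(2).astype(int)
print("A scene"); print(s[280:296,270:288]); print("B scene"); print(s[198:214,192:210])
print("B top +x"); print(t[263:273,464:482]); print("B top -x"); print(t[288:300,464:482])
# stretched enlargement of both near ends and top ends
def z(g,u,v,h=14): 
    c=g[v-h:v+h,u-h:u+h].astype('float32'); c=(c-40)*2.6; return cv2.resize(c.clip(0,255).astype('uint8'),(380,290),interpolation=cv2.INTER_LANCZOS4)
import numpy as np
cv2.imwrite("pics/m6.png",np.vstack([np.hstack([z(s,277,288),z(s,199,206)]),np.hstack([z(s,265,268),z(s,213,192)])]))
E
```

```text
A scene
[[ 88  95  96  92  86  80  72  62  50  43  65 110 126 126 126 125 126 125]
 [ 85  91  95  94  89  84  78  69  55  43  50  67 112 127 127 127 126 126]
 [ 80  87  94  97  92  88  81  75  64  49  42  48  67 113 128 128 127 127]
 [ 75  83  90  96  94  91  85  78  71  61  46  42  59  71 112 127 128 127]
 [ 65  78  88  94  96  93  89  82  75  67  51  44  48  59  70 111 125 126]
 [ 55  72  82  89  96  97  92  86  80  73  60  49  42  58  66 109 125 124]
 [ 51  63  77  86  93  96  94  89  83  76  67  55  43  48  60  71 112 127]
 [ 46  51  67  80  89  96  97  91  86  77  65  61  49  46  50  61 117 136]
 [ 47  47  59  75  85  92  99  86  70  67  67  65  59  48  42  67 120 138]
 [ 52  46  52  67  80  88  81  84  74  63  66  67  63  52  42  53  75 123]
 [ 55  48  48  54  72  84  74  67 108 101  70  62  56  47  44  44  52  75]
 [ 57  51  47  49  65  66  65  84  76  63  59  54  47  43  45  45  46  66]
 [ 59  55  48  48  51  69  70  66  61  56  52  46  45  43  42  43  42  53]
 [ 59  57  52  48  46  48  56  59  54  44  42  42  44  44  43  46  45  44]
 [ 59  58  58  50  44  42  43  41  41  42 
[... 2287 characters left out ...]
 85 125 141 140 141 148]
 [ 34  43  51  57  74  81  93 106 109 105  92  71  82 124 143 138 146 150]
 [ 31  45  49  61  74  86  95 110 107  97  91  67  81 127 139 142 151 148]
 [ 39  47  48  62  73  83  99 111 108 101  87  69  91 145 141 144 151 153]
 [ 39  39  53  59  75  85  94 112 103  99  89  65  97 139 142 151 151 147]
 [ 39  46  51  60  75  78  81 115 107  98  85  70 103 144 147 149 148 149]
 [ 35  46  55  65  77  91 107 115 104  98  82  66 100 148 151 151 151 149]
 [ 48  45  55  60  78  93 102 114 102  99  77  70 101 147 151 150 149 149]
 [ 59  43  47  68  80  93 109 112 104  97  77  76 118 153 151 149 151 148]
 [ 61  42  50  66  84  96 109 107 104  94  74  73 113 149 149 150 145 149]]
```

View pics/m6.png

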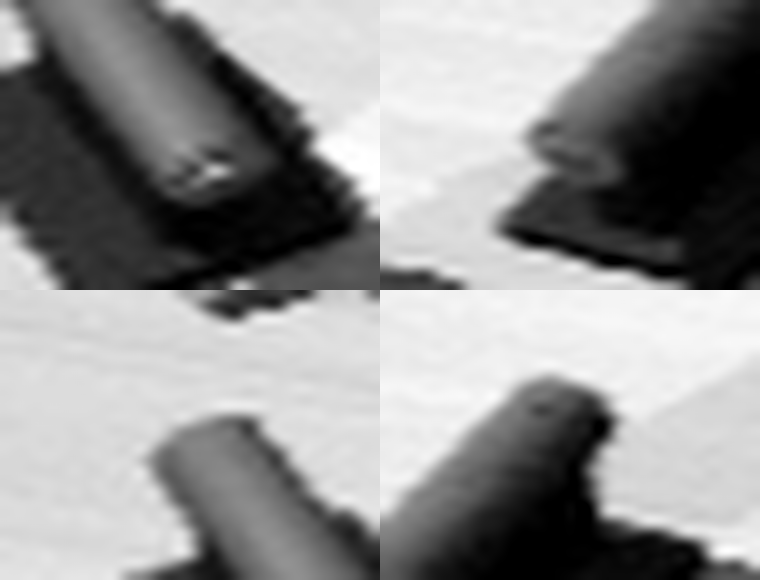

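B's +x end has a narrow bright button protruding past the body (top px (473,269)), and A's +x end has the same steel glint (scene (278,290)). So both nubs face +x. Next I'll plan A into the lower bay (yaw 68°).

```bash
cat >> plan.py <<'E'
def ins(b,Fx,Fz,th,s,sgn,up=0,dy=0,c=0.):
    """TCP pose with cell's flat-end centre at seat-frame (Fx,Fz) mm, slope th deg; tool x along sgn*cell x; c = TCP beyond axis (m)"""
    o,yaw=seat(b); t=np.radians(th); L=(35+s*1000)
    x=(Fx+L*np.cos(t))/1e3; z=(Fz+L*np.sin(t))/1e3
    y=np.radians(yaw); u=np.array([np.cos(y),np.sin(y),0]); v=np.array([-u[1],u[0],0])
    psi=yaw+(0 if sgn>0 else 180)
    p,r=pose([0,0,0],psi,th*sgn)
    return o+u*x+v*dy+[0,0,z+up]+r.as_matrix()[:,2]*c, r
def where(b,s,sgn,c=0.):
    """inverse: F from the measured pose"""
    o,yaw=seat(b); p,r=cur(); m=r.as_matrix(); x=m[:,0]*sgn
    F=p-m[:,2]*c-x*(.035+s)-o; y=np.radians(yaw); u=np.array([np.cos(y),np.sin(y),0]); v=np.array([-u[1],u[0],0])
    st=readout.read_state(); f=st["wrist_force"]
    print("F x,y,z mm",np.round([F@u*1e3,F@v*1e3,F[2]*1e3],2),"slope",np.degrees(np.arcsin(x[2])).round(2),"yawerr",np.degrees(np.arctan2(x@v,x@u)).round(2),"force u,v,z",np.round([f@u,f@v,f[2]],1),"w",round(st["width"],3),"t",st["time"])
E
python3 - <<'E'
from plan import *
t=read_camera("top"); print("can",ray(t,(338,297),.15)); s=read_camera("scene");print(ray(s,(319,188),.15))
b=ins(2,-10.3,11.5,27,.0077,1,up=.06)
chain(split(b,2)+[ins(2,-10.3,11.5,27,.0077,1,up=.01),ins(2,-10.3,11.5,27,.0077,1),ins(2,-21,6.1,27,.0077,1)])
E
```

```text
can [ 0.44497584 -0.05095788  0.15      ]
[ 0.45413878 -0.04963658  0.15      ]
[ 0.0504 -0.1414 -0.0018] [  2.5  13.4 -10.6] rows 3.0
[ 0.0737 -0.1295  0.0186] [  2.5  13.4 -10.6] rows 3.0
[-0.0227  0.      0.0446] [-0. -0. -0.] rows 1.0
[-0.0045 -0.      0.0089] [0. 0. 0.] rows 0.2
[-0.012  0.    -0.   ] [0. 0. 0.] rows 0.2
```

jog_arm --deltas '[0.0126, -0.0354, -0.0005, 0.6, 3.4, -2.6, -1, 0.0252, -0.0707, -0.0009, 1.2, 6.7, -5.3, -1, 0.0378, -0.106, -0.0013, 1.9, 10, -8, -1, 0.0504, -0.1414, -0.0018, 2.5, 13.4, -10.6, -1]'

```text
time: 5.65
tool_pos: [0.5936, 0.0418, 0.1331]
tcp_rot: [-2.628, -1.432, -0.298]
wrist_force: [0.1, -0.5, -0.3]
width: 0.229
grip_force: 48.8
```

jog_arm --deltas '[0.0184, -0.0324, 0.0047, 0.6, 3.4, -2.6, -1, 0.0369, -0.0648, 0.0093, 1.2, 6.7, -5.3, -1, 0.0553, -0.0971, 0.014, 1.9, 10, -8, -1, 0.0737, -0.1295, 0.0186, 2.5, 13.4, -10.6, -1, 0.0737, -0.1295, 0.0186, 2.5, 13.4, -10.6, -1, 0.0737, -0.1295, 0.0186, 2.5, 13.4, -10.6, -1]'

```text
time: 6.25
tool_pos: [0.5262, 0.1747, 0.1351]
tcp_rot: [-2.341, -1.58, -0.563]
wrist_force: [-0.1, -0.1, -0.6]
width: 0.227
grip_force: 48.8
```

```bash
python3 - <<'E'
from plan import *
where(2,.0077,1)
chain([ins(2,-10.3,11.5,27,.0077,1,up=.01),ins(2,-10.3,11.5,27,.0077,1),ins(2,-21,6.1,27,.0077,1)])
t=read_camera("top");s=read_camera("scene")
u,v=proj(s,[[.516,.149,.08]])[0].astype(int)
cv2.imwrite("pics/m7.png",cv2.convertScaleAbs(cv2.resize(s["color"][v-50:v+50,u-60:u+60],(720,600),interpolation=cv2.INTER_CUBIC),alpha=1.7))
E
```

```text
F x,y,z mm [-10.38  -0.1   71.74] slope 27.02 yawerr 0.05 force u,v,z [-0.1  0.  -0.6] w 0.227 t 6.25
[-0.0228 -0.0001  0.0448] [ 0. -0.  0.] rows 1.0
[-0.0045 -0.      0.0089] [0. 0. 0.] rows 0.2
[-0.012  0.    -0.   ] [0. 0. 0.] rows 0.2
```

jog_arm --deltas '[-0.0114, 0, 0.0224, 0, 0, 0, -1, -0.0228, 0, 0.0448, 0, 0, 0, -1, -0.025, 0, 0.049, 0, 0, 0, -1, -0.0273, 0, 0.0537, 0, 0, 0, -1, -0.0273, 0, 0.0537, 0, 0, 0, -1]'

```text
time: 6.85
tool_pos: [0.528, 0.1744, 0.076]
tcp_rot: [-2.342, -1.579, -0.566]
wrist_force: [0.5, 0.8, -1.2]
width: 0.227
grip_force: 48.9
```

jog_arm --deltas '[-0.004, 0, 0, 0, 0, 0, -1, -0.008, 0, 0, 0, 0, 0, -1, -0.012, 0, 0, 0, 0, 0, -1, -0.012, 0, 0, 0, 0, 0, -1]'

```text
time: 7.25
tool_pos: [0.5234, 0.1643, 0.0706]
tcp_rot: [-2.342, -1.579, -0.566]
wrist_force: [-0.3, 1.1, 0.5]
width: 0.229
grip_force: 48.7
```

```bash
python3 - <<'E'
from plan import *
where(2,.0077,1)
s=read_camera("scene")
u,v=proj(s,[[.516,.149,.07]])[0].astype(int)
cv2.imwrite("pics/m8.png",cv2.convertScaleAbs(cv2.resize(s["color"][v-50:v+50,u-60:u+60],(720,600),interpolation=cv2.INTER_CUBIC),alpha=1.7))
E
```

```text
F x,y,z mm [-21.1   -1.4    7.11] slope 27.1 yawerr 0.03 force u,v,z [0.9 0.7 0.5] w 0.229 t 7.25
```

View pics/m8.png

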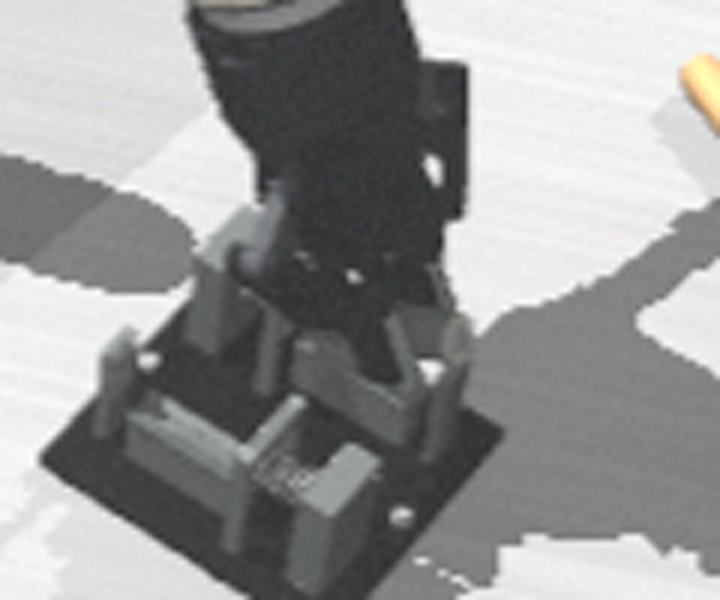

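The cell is sloping over the bay: flat end at the bridge (245,260) and nub over the contact wall (455,340). Next I'll slide it in, watching force.

```bash
python3 - <<'E'
from plan import *
where(2,.0077,1); chain([ins(2,-30,1.5,27,.0077,1)])
E
```

```text
F x,y,z mm [-20.91  -1.41   7.18] slope 27.11 yawerr 0.03 force u,v,z [ 0.4 -0.2 -0.7] w 0.225 t 7.3
[-0.0107 -0.0014  0.001 ] [ 0.1 -0.1  0. ] rows 0.2
```

jog_arm --deltas '[-0.003, -0.0007, 0.0005, 0, 0, 0, -1, -0.006, -0.0014, 0.001, 0, 0, 0, -1, -0.008, -0.0014, 0.001, 0, 0, 0, -1, -0.0107, -0.0014, 0.001, 0, 0, 0, -1, -0.0107, -0.0014, 0.001, 0, 0, 0, -1]'

```text
time: 7.8
tool_pos: [0.5197, 0.1572, 0.0658]
tcp_rot: [-2.341, -1.579, -0.569]
wrist_force: [1.1, 3.7, 5.2]
width: 0.229
grip_force: 49.2
```

```bash
python3 - <<'E'
from plan import *
where(2,.0077,1); chain([ins(2,-34,-.55,27,.0077,1),ins(2,-37,-2.07,27,.0077,1)])
E
```

```text
F x,y,z mm [-29.01  -0.71   2.24] slope 27.2 yawerr 0.05 force u,v,z [3.8 0.3 5.2] w 0.229 t 7.8
[-0.0057 -0.0007  0.0003] [ 0.2 -0.2  0. ] rows 0.1
[-0.0034 -0.     -0.    ] [0. 0. 0.] rows 0.1
```

```bash
python3 - <<'E'
from plan import *
for i in range(3):
    read_camera("top"); st=readout.read_state(); y=np.radians(68); v=np.array([-np.sin(y),np.cos(y),0]); print(np.array(st["torque"])@v, st["wrist_force"])
where(2,.0077,1)
E
```

```text
-0.47632512724894394 [1.19140348 3.80736243 5.0228934 ]
-0.4205038800624754 [1.20689202 3.13884235 5.8267725 ]
-0.5064498278627434 [1.67439656 3.42626656 4.99175763]
F x,y,z mm [-29.    -0.67   2.16] slope 27.18 yawerr 0.08 force u,v,z [ 3.8 -0.3  5. ] w 0.23 t 7.95
```

jog_arm --deltas '[0.0009, 0, -0.0018, 0, 0, 0, -1, 0.0009, 0, -0.0018, 0, 0, 0, -1]'

```text
time: 8.15
tool_pos: [0.5191, 0.1568, 0.0668]
tcp_rot: [-2.342, -1.58, -0.567]
wrist_force: [2.9, 3.6, 0.8]
width: 0.228
grip_force: 48.7
```

```bash
python3 - <<'E'
from plan import *
y=np.radians(68); v=np.array([-np.sin(y),np.cos(y),0]); print(np.array(readout.read_state()["torque"])@v); where(2,.0077,1)
E
```

```text
-0.3616886715825393
F x,y,z mm [-29.65  -0.27   3.38] slope 27.1 yawerr 0.07 force u,v,z [ 4.4 -1.3  0.8] w 0.228 t 8.15
```

jog_arm --deltas '[-0.003, 0, 0, 0, 0, 0, -1, -0.006, 0, 0, 0, 0, 0, -1, -0.006, 0, 0, 0, 0, 0, -1]'

```text
time: 8.45
tool_pos: [0.5171, 0.152, 0.0641]
tcp_rot: [-2.341, -1.579, -0.567]
wrist_force: [4.2, 4.7, 1.7]
width: 0.234
grip_force: 48.8
```

```bash
python3 - <<'E'
from plan import *
y=np.radians(68); v=np.array([-np.sin(y),np.cos(y),0]); print(np.array(readout.read_state()["torque"])@v); where(2,.0077,1)
E
```

```text
-0.6288121147073692
F x,y,z mm [-34.8   -0.19   0.65] slope 27.14 yawerr 0.04 force u,v,z [ 5.9 -2.1  1.7] w 0.234 t 8.45
```

```bash
python3 - <<'E'
from plan import *
k=dict(s=.0077,sgn=1,dy=-.001)
chain([ins(2,-36.3,.6,23,**k),ins(2,-36.8,1,18,**k),ins(2,-37.2,1.8,9,**k)])
E
```

```text
[-0.0015  0.0008  0.0024] [ 0.1 -4.1  0. ] rows 0.5
[-0.0005 -0.      0.0032] [ 0. -5.  0.] rows 0.6
[-0.0007  0.      0.0058] [ 0. -9.  0.] rows 1.0
```

jog_arm --deltas '[-0.0015, 0.0008, 0.0024, 0, -4.1, 0, -1, -0.0015, 0.0008, 0.0024, 0, -4.1, 0, -1]'

```text
time: 8.65
tool_pos: [0.5171, 0.1522, 0.0608]
tcp_rot: [-2.386, -1.611, -0.485]
wrist_force: [3.4, 5.2, -1.1]
width: 0.228
grip_force: 48.8
```

jog_arm --deltas '[-0.0005, 0, 0.0032, 0, -5, 0, -1, -0.0005, 0, 0.0032, 0, -5, 0, -1]'

```text
time: 8.85
tool_pos: [0.5173, 0.1533, 0.0574]
tcp_rot: [-2.439, -1.647, -0.385]
wrist_force: [2.7, 5.1, -1.2]
width: 0.226
grip_force: 49.0
```

```bash
python3 - <<'E'
from plan import *
y=np.radians(68); v=np.array([-np.sin(y),np.cos(y),0]); print(np.array(readout.read_state()["torque"])@v); where(2,.0077,1)
k=dict(s=.0077,sgn=1,dy=-.001)
chain([ins(2,-37.2,1.8,9,**k)])
E
```

```text
-0.7214182734498183
F x,y,z mm [-36.24   0.1    0.31] slope 17.9 yawerr 0.09 force u,v,z [ 5.8 -0.6 -1.2] w 0.226 t 8.85
[-0.001   0.0012  0.0049] [ 0.  -8.9  0.1] rows 1.0
```

jog_arm --deltas '[-0.0006, 0.0004, 0.0025, 0, -4.5, 0, -1, -0.0012, 0.0006, 0.0049, 0, -8.9, 0, -1, -0.0012, 0.0006, 0.0049, 0, -8.9, 0, -1]'

```text
time: 9.15
tool_pos: [0.5183, 0.1536, 0.0522]
tcp_rot: [-2.526, -1.707, -0.201]
wrist_force: [2.7, 5.3, -2.1]
width: 0.228
grip_force: 49.1
```

```bash
python3 - <<'E'
from plan import *
y=np.radians(68); v=np.array([-np.sin(y),np.cos(y),0]); print(np.array(readout.read_state()["torque"])@v); where(2,.0077,1)
k=dict(s=.0077,sgn=1,dy=0)
chain([ins(2,-37.5,1.2,4,**k),ins(2,-37.5,1.2,0,**k)])
E
```

```text
-0.7888977346649506
F x,y,z mm [-37.02  -0.76   1.47] slope 9.02 yawerr 0.12 force u,v,z [ 6.  -0.5 -2.1] w 0.228 t 9.15
[-0.0007 -0.0007  0.0039] [ 0.1 -5.   0.1] rows 0.6
[-0.0001  0.      0.003 ] [ 0. -4.  0.] rows 0.5
```

jog_arm --deltas '[-0.0004, -0.0004, 0.0039, 0, -5, 0, -1, -0.0004, -0.0004, 0.0039, 0, -5, 0, -1]'

```text
time: 9.35
tool_pos: [0.5181, 0.154, 0.0482]
tcp_rot: [-2.571, -1.737, -0.092]
wrist_force: [2.2, 5.7, -0.6]
width: 0.227
grip_force: 49.4
```

jog_arm --deltas '[0, 0, 0.003, 0, -4, 0, -1, 0, 0, 0.003, 0, -4, 0, -1]'

```text
time: 9.55
tool_pos: [0.5182, 0.1541, 0.0452]
tcp_rot: [2.603, 1.758, 0.003]
wrist_force: [1.0, 4.9, -0.2]
width: 0.229
grip_force: 49.4
```

```bash
python3 - <<'E'
from plan import *
where(2,.0077,1)
E
```

```text
F x,y,z mm [-37.17  -0.47   1.11] slope 0.07 yawerr 0.07 force u,v,z [ 4.9  0.9 -0.2] w 0.229 t 9.55
```

jog_arm --deltas '[0, 0, 0.0012, 0, 0, 0, -1, 0.001, 0, 0.0012, 0, 0, 0, -1, 0.0022, 0, 0.0012, 0, 0, 0, -1, 0.0022, 0, 0.0012, 0, 0, 0, -1]'

```text
time: 9.95
tool_pos: [0.5186, 0.1549, 0.0448]
tcp_rot: [2.604, 1.757, 0.003]
wrist_force: [-1.2, 3.1, 5.1]
width: 0.226
grip_force: 49.9
```

```bash
python3 - <<'E'
from plan import *
where(2,.0077,1)
E
```

```text
F x,y,z mm [-36.29  -0.45   0.7 ] slope 0.08 yawerr 0.04 force u,v,z [2.4 2.3 5.1] w 0.226 t 9.95
```

jog_arm --deltas '[0, 0, 0, 0, 0, 0, -0.3, 0, 0, 0, 0, 0, 0, -0.1, 0, 0, 0, 0, 0, 0, 0, 0, 0, 0, 0, 0, 0, 0]' --squeeze 20

```text
time: 10.35
tool_pos: [0.5185, 0.1544, 0.0443]
tcp_rot: [2.604, 1.756, 0.002]
wrist_force: [0.8, -0.2, -0.1]
width: 0.497
grip_force: 0.0
```

jog_arm --deltas '[0, 0, -0.03, 0, 0, 0, 0, 0, 0, -0.07, 0, 0, 0, 0, 0, 0, -0.12, 0, 0, 0, 0, 0, 0, -0.12, 0, 0, 0, 0]'

```text
time: 10.75
tool_pos: [0.524, 0.1559, 0.1729]
tcp_rot: [2.6, 1.754, 0.025]
wrist_force: [1.1, -0.2, -0.3]
width: 0.5
grip_force: 0.0
```

```bash
python3 - <<'E'
from plan import *
where(2,.0077,1); g=ingrip((.465,-.342),-7,.008,-1); print(g)
a=pose(g+[.17],173); chain(split(a,2)+[pose(g+[.08],173)])
E
```

```text
F x,y,z mm [-33.33  -5.09 128.44] slope 0.57 yawerr 0.0 force u,v,z [ 0.2 -1.1 -0.3] w 0.5 t 10.75
[np.float64(0.4729403692131306), np.float64(-0.3429749547472412)]
[-0.2409  0.0698  0.001 ] [  0.5   0.2 -52.5] rows 6.1
[-0.202  -0.1486  0.0007] [  0.5   0.2 -52.5] rows 6.1
[0.   0.   0.09] [-0. -0.  0.] rows 1.8
```

jog_arm --deltas '[0, 0, -0.03, 0, 0, 0, 0, 0, 0, -0.06, 0, 0, 0, 0]'

```text
time: 10.95
tool_pos: [0.5175, 0.1543, 0.2245]
tcp_rot: [-2.605, -1.757, -0.0]
wrist_force: [1.0, 0.1, 0.2]
width: 0.5
grip_force: 0.0
```

jog_arm --deltas '[-0.04, 0.012, 0, 0.1, 0, -8.5, 0.1, -0.08, 0.024, 0, 0.2, 0.1, -17, 0.2, -0.12, 0.035, 0, 0.3, 0.1, -25.5, 0.2, -0.16, 0.047, 0, 0.4, 0.2, -34, 0.2, -0.2, 0.058, 0.001, 0.4, 0.2, -42.5, 0.2, -0.2409, 0.0698, 0.001, 0.5, 0.2, -52.5, 0.2, -0.2409, 0.0698, 0.001, 0.5, 0.2, -52.5, 0.2, -0.2409, 0.0698, 0.001, 0.5, 0.2, -52.5, 0.2]'

```text
time: 11.75
tool_pos: [0.4925, -0.0963, 0.223]
tcp_rot: [-1.559, -2.718, 0.0]
wrist_force: [-0.2, 0.7, 0.3]
width: 0.599
grip_force: 0.0
```

jog_arm --deltas '[-0.202, -0.1486, 0.0007, 0.5, 0.2, -52.5, 0.2, -0.202, -0.1486, 0.0007, 0.5, 0.2, -52.5, 0.2, -0.202, -0.1486, 0.0007, 0.5, 0.2, -52.5, 0.2, -0.202, -0.1486, 0.0007, 0.5, 0.2, -52.5, 0.2, -0.202, -0.1486, 0.0007, 0.5, 0.2, -52.5, 0.2, -0.202, -0.1486, 0.0007, 0.5, 0.2, -52.5, 0.2, -0.202, -0.1486, 0.0007, 0.5, 0.2, -52.5, 0.2, -0.202, -0.1486, 0.0007, 0.5, 0.2, -52.5, 0.2]'

```text
time: 12.55
tool_pos: [0.4676, -0.3441, 0.2214]
tcp_rot: [-0.194, -3.121, 0.002]
wrist_force: [1.1, 0.5, 0.7]
width: 0.594
grip_force: 0.0
```

```bash
python3 - <<'E'
from plan import *
g=ingrip((.465,-.342),-7,.008,-1); chain([pose(g+[.08],173),pose(g+[.044],173)])
t=read_camera("top"); s=read_camera("scene")
cv2.imwrite("pics/t9.png",t["color"]);cv2.imwrite("pics/s9.png",s["color"])
from fit import fit,CELL
for cams in([t,s],[t],[s]):
    x,f=fit(cams,[CELL],(.5158,.1491,np.radians(68)),6); print(np.round(x[:2],4),np.degrees(x[2]).round(1),round(f/len(cams),2))
E
```

```text
[-0.0071  0.0021  0.1433] [-0.1 -0.8 -0.1] rows 2.9
[0.    0.    0.036] [0. 0. 0.] rows 0.7
[0.5195 0.1588] 67.2 8.78
[0.5196 0.1581] 68.1 11.58
[0.512  0.1518] 64.0 7.63
```

```bash
python3 - <<'E'
from plan import *
from scipy.ndimage import map_coordinates as mc
t=read_camera("top"); s=read_camera("scene"); o,yaw=seat(2); y=np.radians(yaw); u=np.array([np.cos(y),np.sin(y),0]); v=np.array([-u[1],u[0],0])
xs=np.arange(-52,50,2)
print(xs)
for nm,c in(("top",t),("scene",s)):
  old=cv2.imread(f"pics/{nm}0.png")
  for lab,im in(("old",old),("new",c["color"])):
    g=im.mean(2)
    for yy,zz in((0,10.5),):
        q=proj(c,[o+u*x/1e3+v*yy/1e3+[0,0,zz/1e3] for x in xs]); print(nm,lab,mc(g,[q[:,1],q[:,0]],order=1).astype(int))
ws=np.arange(-24,25,2); print("across",ws)
for nm,c in(("top",t),("scene",s)):
  for x in(-20,0,20):
    q=proj(c,[o+u*x/1e3+v*w/1e3 for w in ws]); print(nm,x,mc(c["color"].mean(2),[q[:,1],q[:,0]],order=1).astype(int))
E
```

```text
[-52 -50 -48 -46 -44 -42 -40 -38 -36 -34 -32 -30 -28 -26 -24 -22 -20 -18
 -16 -14 -12 -10  -8  -6  -4  -2   0   2   4   6   8  10  12  14  16  18
  20  22  24  26  28  30  32  34  36  38  40  42  44  46  48]
top old [ 57  52  79  84  74 101  76 107  75  87 104 109 103  70  55  63  62  60
  58  60  60  57  97 103 102 102 102 101 100 102 104 100 101 101 101 103
 104 102  59  36  32  48  69  88 106 111 104  65  36  50  74]
top new [ 81  59  89  96 106  94 130 149 136 109 109 118 114  78  62  83 105 110
 112 110 110 112 112 112 109 110 111 112 113 111 109 110 109 108 108 110
 112 110 109 111 107 112 109  99 112 119 114  73  42  60  84]
scene old [ 50  52  53  69  82  83  83  86  88  87  80  61  49  50  52  53  52  76
 101 124 130 130 129 129 129 129 129 129 128 128 128 128 128 129 129 130
 131 133 133 134 133 132 129 111  91  79  63  46  64 101 127]
scene new [ 49  53  60  85 110 106 104  98  97  93  84  63  50  52  55  60  78  86
  91  90  90  90  90  91  90  90  90  89  90  89  90  89  89  89  89  88
  87  89  88  88  87  87  86  87  90  83  66  48  68 107 135]
across [-24 -22 -20 -18 -16 -14 -12 -10  -8  -6  -4  -2   0   2   4   6   8  10
  12  14  16  18  20  22  24]
top -20 [ 40  40  39  40  35  33  36  48  55  69  86 103  96  81  69  66  58  44
  33  34  36  33  34  39  38]
top 0 [ 43  39  40  43  40  38  49  76 101 108 114 115 111 106  98  87  67  42
  37  34  36  36  35  32  39]
top 20 [ 41  43  37  40  40  41  53  87 104 113 115 112 111 105  93  82  64  42
  38  39  38  43  39  41  42]
scene -20 [ 35  33  35  37  42  46  46  50  53  55  65  77  86  92  92  92  90  86
  92 114 132 136 136 137 137]
scene 0 [50 50 50 50 52 52 54 61 69 77 84 89 93 95 95 92 89 83 76 75 76 75 75 76
 76]
scene 20 [ 56  55  53  51  51  50  55  64  72  79  85  91  96  97  95  92  88  88
 100 123 137 139 140 139 138]
```

The cell in the lower bay shows uniform brightness from x=-20 to +33, ending at the wall in both views, so it lies level and home. Now cell B.

jog_arm --deltas '[-0.007, 0.002, 0.03, 0, -0.8, 0, 0.2, -0.007, 0.002, 0.07, 0, -0.8, 0, 0.2, -0.007, 0.002, 0.1, 0, -0.8, 0, 0.2, -0.007, 0.002, 0.1, 0, -0.8, 0, 0.2, -0.007, 0.002, 0.1, 0, -0.8, 0, 0.2]'

```text
time: 13.25
tool_pos: [0.4734, -0.3426, 0.122]
tcp_rot: [-0.191, -3.135, 0.004]
wrist_force: [-0.2, -0.1, 0.6]
width: 0.6
grip_force: 0.0
```

```bash
python3 - <<'E'
from plan import *
g=ingrip((.465,-.342),-7,.008,-1); chain([pose(g+[.044],173)])
E
```

```text
[ 0.0004 -0.0003  0.08  ] [-0.1 -0.   0. ] rows 1.6
```

jog_arm --deltas '[0, 0, 0.03, 0, 0, 0, 0.2, 0, 0, 0.055, 0, 0, 0, 0.2, 0, 0, 0.07, 0, 0, 0, 0.2, 0, 0, 0.08, 0, 0, 0, 0.2, 0, 0, 0.08, 0, 0, 0, 0.2]'

```text
time: 13.75
tool_pos: [0.4733, -0.3434, 0.0419]
tcp_rot: [-0.192, -3.136, 0.004]
wrist_force: [-0.4, 0.6, -0.7]
width: 0.597
grip_force: 0.0
```

jog_arm --deltas '[0, 0, 0, 0, 0, 0, -1, 0, 0, 0, 0, 0, 0, -1, 0, 0, 0, 0, 0, 0, -1, 0, 0, 0, 0, 0, 0, -1, 0, 0, 0, 0, 0, 0, -1, 0, 0, 0, 0, 0, 0, -1, 0, 0, 0, 0, 0, 0, -1, 0, 0, 0, 0, 0, 0, -1]' --squeeze 20

```text
time: 14.55
tool_pos: [0.4746, -0.3423, 0.0437]
tcp_rot: [0.193, 3.133, -0.002]
wrist_force: [2.3, 7.7, 5.0]
width: 0.236
grip_force: 22.2
```

```bash
python3 - <<'E'
from plan import *
s=readout.read_state(); print(s["torque"],s["tcp_rot"],cur()[1].as_matrix()[:,0])
E
```

```text
[ 1.20796515 -0.14605272 -0.06663192] [ 1.92981057e-01  3.13326086e+00 -1.99462353e-03] [-0.99243889  0.12271498 -0.00246741]
```

jog_arm --deltas '[0, 0, -0.005, 0, 0, 0, -1, 0, 0, -0.015, 0, 0, 0, -1, 0, 0, -0.04, 0, 0, 0, -1, 0, 0, -0.08, 0, 0, 0, -1, 0, 0, -0.12, 0, 0, 0, -1, 0, 0, -0.16, 0, 0, 0, -1, 0, 0, -0.18, 0, 0, 0, -1, 0, 0, -0.18, 0, 0, 0, -1]' --squeeze 50

```text
time: 15.35
tool_pos: [0.4756, -0.3452, 0.228]
tcp_rot: [0.192, 3.127, -0.015]
wrist_force: [-0.2, -0.3, -0.1]
width: 0.224
grip_force: 48.9
```

```bash
python3 - <<'E'
from plan import *
k=dict(s=.0097,sgn=-1)
b=ins(1,-10.3,12.5,27,up=.12,**k); chain(split(b,3)+[ins(1,-10.3,12.5,27,up=.06,**k)])
for p in split(b,3): print(p[0])
E
```

```text
[-0.0105  0.1401  0.0093] [ 8.3 -6.  34.2] rows 4.2
[ 0.07    0.1214 -0.0135] [ 8.3 -6.  34.2] rows 4.2
[ 0.1227  0.0581 -0.0373] [ 8.3 -6.  34.2] rows 4.2
[ 0.0272 -0.      0.0535] [ 0.  0. -0.] rows 1.2
[ 0.50317633 -0.20754695  0.21762324]
[ 0.53077365 -0.06992191  0.20720831]
[0.55837096 0.06770313 0.19679338]
```

jog_arm --deltas '[-0.0026, 0.035, 0.0023, 2, -1.5, 8.5, -1, -0.005, 0.07, 0.0046, 4.1, -3, 17, -1, -0.0079, 0.105, 0.007, 6.2, -4.5, 25.5, -1, -0.0105, 0.1401, 0.0093, 8.3, -6, 34.2, -1, -0.0105, 0.1401, 0.0093, 8.3, -6, 34.2, -1]'

```text
time: 15.85
tool_pos: [0.4997, -0.202, 0.2101]
tcp_rot: [1.074, 2.844, -0.231]
wrist_force: [0.4, -0.6, -1.6]
width: 0.228
grip_force: 49.0
```

jog_arm --deltas '[0.0175, 0.0303, -0.0034, 2, -1.5, 8.5, -1, 0.035, 0.0607, -0.0068, 4.1, -3, 17, -1, 0.0525, 0.091, -0.01, 6.2, -4.5, 25.5, -1, 0.07, 0.1214, -0.0135, 8.3, -6, 34.2, -1, 0.07, 0.1214, -0.0135, 8.3, -6, 34.2, -1]'

```text
time: 16.35
tool_pos: [0.5277, -0.0645, 0.2006]
tcp_rot: [1.808, 2.306, -0.425]
wrist_force: [-0.1, 0.6, -0.4]
width: 0.233
grip_force: 49.1
```

jog_arm --deltas '[0.0307, 0.0145, -0.0093, 2, -1.5, 8.5, -1, 0.0613, 0.029, -0.0187, 4.1, -3, 17, -1, 0.092, 0.0436, -0.028, 6.2, -4.5, 25.5, -1, 0.1227, 0.0581, -0.0373, 8.3, -6, 34.2, -1, 0.1227, 0.0581, -0.0373, 8.3, -6, 34.2, -1, 0.1227, 0.0581, -0.0373, 8.3, -6, 34.2, -1]'

```text
time: 16.95
tool_pos: [0.5551, 0.0706, 0.1908]
tcp_rot: [2.344, 1.594, -0.575]
wrist_force: [-0.4, -0.2, -0.1]
width: 0.228
grip_force: 49.1
```

```bash
python3 - <<'E'
from plan import *
k=dict(s=.0097,sgn=-1); where(1,**k)
chain([ins(1,-10.3,13,27,up=.02,**k),ins(1,-10.3,13,27,**k),ins(1,-21,7.5,27,**k)])
E
```

```text
F x,y,z mm [-11.77  -4.59 126.54] slope 26.96 yawerr 0.67 force u,v,z [ 0.3 -0.2 -0.1] w 0.228 t 16.95
[0.0411 0.0055 0.0839] [-0.7 -0.   0.6] rows 1.9
[0.0091 0.     0.0178] [0. 0. 0.] rows 0.4
[0.012 0.    0.   ] [0. 0. 0.] rows 0.2
```

jog_arm --deltas '[0.0137, 0.003, 0.028, -0.4, 0, 0.3, -1, 0.0274, 0.0055, 0.056, -0.7, 0, 0.6, -1, 0.0411, 0.0055, 0.0839, -0.7, 0, 0.6, -1, 0.0411, 0.0055, 0.0839, -0.7, 0, 0.6, -1, 0.0411, 0.0055, 0.0839, -0.7, 0, 0.6, -1]'

```text
time: 17.45
tool_pos: [0.5582, 0.066, 0.0992]
tcp_rot: [2.344, 1.576, -0.56]
wrist_force: [0.8, 0.7, 0.2]
width: 0.233
grip_force: 49.1
```

```bash
python3 - <<'E'
from plan import *
k=dict(s=.0097,sgn=-1); where(1,**k)
chain([ins(1,-10.3,13,27,**k),ins(1,-21,7.5,27,**k)])
E
```

```text
F x,y,z mm [-8.67  0.58 34.95] slope 26.94 yawerr -0.21 force u,v,z [-0.9  0.5  0.2] w 0.233 t 17.45
[ 0.0114 -0.0005  0.0188] [-0.  -0.1 -0.2] rows 0.4
[0.012 0.    0.   ] [0. 0. 0.] rows 0.2
```

jog_arm --deltas '[0.004, -0.0003, 0.006, 0, 0, 0, -1, 0.008, -0.0005, 0.013, 0, 0, 0, -1, 0.0114, -0.0005, 0.0188, 0, 0, -0.2, -1, 0.0114, -0.0005, 0.0188, 0, 0, -0.2, -1]'

```text
time: 17.85
tool_pos: [0.5589, 0.0693, 0.0766]
tcp_rot: [2.342, 1.581, -0.559]
wrist_force: [0.2, 0.2, -1.3]
width: 0.231
grip_force: 49.1
```

jog_arm --deltas '[0.004, 0, 0, 0, 0, 0, -1, 0.008, 0, 0, 0, 0, 0, -1, 0.012, 0, 0, 0, 0, 0, -1, 0.012, 0, 0, 0, 0, 0, -1]'

```text
time: 18.25
tool_pos: [0.5637, 0.0798, 0.0717]
tcp_rot: [2.342, 1.581, -0.557]
wrist_force: [-0.4, -0.3, -0.8]
width: 0.228
grip_force: 49.1
```

```bash
python3 - <<'E'
from plan import *
k=dict(s=.0097,sgn=-1); where(1,**k)
chain([ins(1,-30,2.9,27,**k)])
E
```

```text
F x,y,z mm [-23.58   0.37   7.56] slope 26.83 yawerr 0.02 force u,v,z [ 0.4 -0.3 -0.8] w 0.228 t 18.25
[ 0.0078 -0.0004  0.0011] [ 0.1 -0.2  0. ] rows 0.2
```

jog_arm --deltas '[0, -0.0004, 0.0011, 0, 0, 0, -1, 0.003, -0.0004, 0.0011, 0, 0, 0, -1, 0.0055, -0.0004, 0.0011, 0, 0, 0, -1, 0.0078, -0.0004, 0.0011, 0, 0, 0, -1, 0.0078, -0.0004, 0.0011, 0, 0, 0, -1]'

```text
time: 18.75
tool_pos: [0.5653, 0.085, 0.0676]
tcp_rot: [2.341, 1.58, -0.559]
wrist_force: [-1.6, -2.0, 1.6]
width: 0.226
grip_force: 49.2
```

```bash
python3 - <<'E'
from plan import *
k=dict(s=.0097,sgn=-1); where(1,**k)
chain([ins(1,-34.8,.6,27,**k)])
E
```

```text
F x,y,z mm [-2.899e+01 -2.000e-02  3.410e+00] slope 26.92 yawerr 0.0 force u,v,z [ 2.4 -0.7  1.6] w 0.226 t 18.75
[ 0.0064  0.     -0.0002] [ 0.1 -0.1  0. ] rows 0.1
```

jog_arm --deltas '[0.003, 0, 0, 0, 0, 0, -1, 0.0064, 0, 0, 0, 0, 0, -1, 0.0064, 0, 0, 0, 0, 0, -1]'

```text
time: 19.05
tool_pos: [0.5678, 0.0902, 0.0648]
tcp_rot: [2.341, 1.58, -0.558]
wrist_force: [-0.2, -5.6, -1.2]
width: 0.23
grip_force: 49.0
```

```bash
python3 - <<'E'
from plan import *
k=dict(s=.0097,sgn=-1); where(1,**k)
y=np.radians(-112); u=np.array([np.cos(y),np.sin(y),0]); print(np.mean([ (read_camera("top"),np.array(readout.read_state()["wrist_force"])@u)[1] for _ in range(4)]))
where(1,**k)
chain([ins(1,-36.3,.3,27,**k)])
E
```

```text
F x,y,z mm [-34.69   0.3    0.59] slope 26.91 yawerr -0.02 force u,v,z [ 5.3  1.9 -1.2] w 0.23 t 19.05
4.2554583363425635
F x,y,z mm [-34.51   0.21   0.05] slope 26.89 yawerr -0.02 force u,v,z [ 3.6  1.9 -0. ] w 0.23 t 19.25
[ 0.0015 -0.0002 -0.0011] [ 0.1 -0.1 -0. ] rows 0.0
```

jog_arm --deltas '[0.002, 0.0005, -0.0003, 0, 0, 0, -1, 0.0035, 0.0005, -0.0005, 0, 0, 0, -1, 0.0035, 0.0005, -0.0005, 0, 0, 0, -1]'

```text
time: 19.55
tool_pos: [0.5689, 0.0929, 0.0635]
tcp_rot: [2.342, 1.58, -0.56]
wrist_force: [-2.3, -5.6, 3.0]
width: 0.226
grip_force: 49.1
```

```bash
cat >> plan.py <<'E'
def force(b,n=4):
    y=np.radians(seat(b)[1]); u=np.array([np.cos(y),np.sin(y),0]); v=np.array([-u[1],u[0],0]); f=np.mean([(read_camera("top"),np.array(readout.read_state()["wrist_force"]))[1] for _ in range(n)],0)
    print("mean force u,v,z",np.round([f@u,f@v,f[2]],2))
E
python3 - <<'E'
from plan import *
k=dict(s=.0097,sgn=-1); force(1); where(1,**k)
E
```

```text
mean force u,v,z [5.83 0.54 2.86]
F x,y,z mm [-37.52   0.37  -0.74] slope 26.94 yawerr -0.01 force u,v,z [5.1 0.1 3.2] w 0.227 t 19.75
```

```bash
python3 - <<'E'
from plan import *
k=dict(s=.0097,sgn=-1,dy=.0004); chain([ins(1,-38.4,.3,23,**k),ins(1,-39,.7,18,**k)])
E
```

```text
[0.0004 0.     0.0017] [ 0.1  3.9 -0. ] rows 0.5
[0.0006 0.     0.0033] [0. 5. 0.] rows 0.6
```

jog_arm --deltas '[0.0004, 0, 0.0017, 0, 3.9, 0, -1, 0.0004, 0, 0.0017, 0, 3.9, 0, -1]'

```text
time: 19.95
tool_pos: [0.5678, 0.0917, 0.0611]
tcp_rot: [2.386, 1.609, -0.485]
wrist_force: [-1.1, -5.1, -2.2]
width: 0.225
grip_force: 49.1
```

jog_arm --deltas '[0.0006, 0, 0.0033, 0, 5, 0, -1, 0.0006, 0, 0.0033, 0, 5, 0, -1]'

```text
time: 20.15
tool_pos: [0.5667, 0.0907, 0.0574]
tcp_rot: [2.44, 1.644, -0.388]
wrist_force: [-1.8, -4.6, -1.7]
width: 0.227
grip_force: 49.2
```

```bash
python3 - <<'E'
from plan import *
k=dict(s=.0097,sgn=-1); force(1); where(1,**k); chain([ins(1,-39.5,1.7,9,**k)])
E
```

```text
mean force u,v,z [ 5.09 -0.72 -1.65]
F x,y,z mm [-38.3   -0.86  -0.57] slope 18.1 yawerr 0.01 force u,v,z [ 4.2 -0.3 -1.6] w 0.221 t 20.35
[0.001  0.0009 0.0045] [-0.1  9.1  0. ] rows 1.1
```

jog_arm --deltas '[0.0015, 0.0004, 0.001, 0, 2, 0, -1, 0.002, 0.0009, 0.0025, 0, 5, 0, -1, 0.0022, 0.0009, 0.0045, 0, 9.1, 0, -1, 0.0022, 0.0009, 0.0045, 0, 9.1, 0, -1]'

```text
time: 20.75
tool_pos: [0.5672, 0.091, 0.0518]
tcp_rot: [2.529, 1.704, -0.2]
wrist_force: [-3.2, -5.0, -3.3]
width: 0.227
grip_force: 49.2
```

```bash
python3 - <<'E'
from plan import *
k=dict(s=.0097,sgn=-1); force(1); where(1,**k); chain([ins(1,-40.3,1.3,4,**k),ins(1,-40.3,1.3,0,**k)])
E
```

```text
mean force u,v,z [ 5.29 -1.1  -3.18]
F x,y,z mm [-40.44  -0.47   0.86] slope 9.01 yawerr 0.02 force u,v,z [ 5.4 -0.8 -3.1] w 0.227 t 20.95
[-0.      0.0005  0.0035] [-0.1  5.   0. ] rows 0.6
[ 0.0001 -0.      0.0031] [0. 4. 0.] rows 0.5
```

jog_arm --deltas '[0, 0.0003, 0.0035, 0, 5, 0, -1, 0, 0.0003, 0.0035, 0, 5, 0, -1]'

```text
time: 21.15
tool_pos: [0.5676, 0.0906, 0.0483]
tcp_rot: [2.574, 1.735, -0.09]
wrist_force: [-2.5, -4.7, -2.8]
width: 0.231
grip_force: 49.3
```

jog_arm --deltas '[0, 0, 0.0031, 0, 4, 0, -1, 0, 0, 0.0031, 0, 4, 0, -1]'

```text
time: 21.35
tool_pos: [0.5678, 0.0906, 0.0454]
tcp_rot: [-2.603, -1.754, -0.001]
wrist_force: [-4.3, -3.6, -0.8]
width: 0.227
grip_force: 49.5
```

```bash
python3 - <<'E'
from plan import *
k=dict(s=.0097,sgn=-1); force(1); where(1,**k)
E
```

```text
mean force u,v,z [ 5.06 -1.65 -2.17]
F x,y,z mm [-40.67   0.16   1.64] slope -0.02 yawerr 0.02 force u,v,z [ 5.9 -2.1 -2.3] w 0.231 t 21.55
```

jog_arm --deltas '[0, 0, 0.0014, 0, 0, 0, -1, -0.0015, -0.0003, 0.0014, 0, 0, 0, -1, -0.003, -0.0003, 0.0014, 0, 0, 0, -1, -0.003, -0.0003, 0.0014, 0, 0, 0, -1]'

```text
time: 21.95
tool_pos: [0.5674, 0.089, 0.0449]
tcp_rot: [-2.603, -1.757, -0.001]
wrist_force: [-2.5, -3.3, -0.5]
width: 0.227
grip_force: 49.7
```

```bash
python3 - <<'E'
from plan import *
k=dict(s=.0097,sgn=-1); force(1); where(1,**k)
E
```

```text
mean force u,v,z [ 4.85 -2.52 -0.95]
F x,y,z mm [-38.63   0.37   0.96] slope -0.09 yawerr 0.04 force u,v,z [ 5.1 -2.7 -0.8] w 0.232 t 22.15
```

jog_arm --deltas '[0, -0.0006, 0.001, 0, 0, 0, -1, -0.001, -0.0006, 0.001, 0, 0, 0, -1, -0.0022, -0.0006, 0.001, 0, 0, 0, -1, -0.0022, -0.0006, 0.001, 0, 0, 0, -1]'

```text
time: 22.55
tool_pos: [0.5671, 0.0879, 0.0447]
tcp_rot: [-2.603, -1.757, -0.005]
wrist_force: [-4.3, -0.1, 3.7]
width: 0.228
grip_force: 50.1
```

```bash
python3 - <<'E'
from plan import *
k=dict(s=.0097,sgn=-1); force(1); where(1,**k)
E
```

```text
mean force u,v,z [ 1.75 -5.53  4.57]
F x,y,z mm [-37.2    0.45   0.83] slope -0.18 yawerr 0.03 force u,v,z [ 2.  -5.8  5.3] w 0.226 t 22.75
```

jog_arm --deltas '[0, -0.001, 0, 0, 0, 0, -1, 0, -0.001, 0, 0, 0, 0, -0.3, 0, -0.001, 0, 0, 0, 0, -0.1, 0, -0.001, 0, 0, 0, 0, -0.05, 0, -0.001, 0, 0, 0, 0, -0.05, 0, -0.001, 0, 0, 0, 0, -0.05]' --squeeze 20

```text
time: 23.35
tool_pos: [0.5666, 0.088, 0.0445]
tcp_rot: [-2.604, -1.757, -0.006]
wrist_force: [-0.5, 0.3, -0.6]
width: 0.475
grip_force: 0.0
```

jog_arm --deltas '[0, 0, -0.03, 0, 0, 0, 0, 0, 0, -0.07, 0, 0, 0, 0, 0, 0, -0.12, 0, 0, 0, 0, 0, 0, -0.17, 0, 0, 0, 0, 0, 0, -0.19, 0, 0, 0, 0, 0, 0, -0.19, 0, 0, 0, 0]'

```text
time: 23.95
tool_pos: [0.5689, 0.0879, 0.24]
tcp_rot: [2.6, 1.755, 0.019]
wrist_force: [0.5, 1.3, -0.3]
width: 0.499
grip_force: 0.0
```

jog_arm --deltas '[-0.05, 0, 0, 0, 0, 0, 0, -0.1, 0, 0, 0, 0, 0, 0, -0.15, 0, 0, 0, 0, 0, 0, -0.2, 0, 0, 0, 0, 0, 0, -0.25, 0, 0, 0, 0, 0, 0, -0.25, 0, 0, 0, 0, 0, 0, -0.25, 0, 0, 0, 0, 0, 0]'

```text
time: 24.65
tool_pos: [0.4711, -0.145, 0.232]
tcp_rot: [-2.605, -1.751, -0.003]
wrist_force: [-0.0, 1.1, 0.5]
width: 0.502
grip_force: 0.0
```

```bash
python3 - <<'E'
from plan import *
from scipy.ndimage import map_coordinates as mc
t=read_camera("top"); s=read_camera("scene"); st=readout.read_state(); print(st["tool_pos"],st["wrist_force"])
xs=np.arange(-52,50,2); print(xs)
for b in(1,2):
  o,yaw=seat(b); y=np.radians(yaw); u=np.array([np.cos(y),np.sin(y),0])
  for nm,c in(("top",t),("scene",s)):
    q=proj(c,[o+u*x/1e3+[0,0,.0105] for x in xs]); print(b,nm,mc(c["color"].mean(2),[q[:,1],q[:,0]],order=1).astype(int))
o=[]
for c in(t,s):
    u,v=proj(c,[.5426,.1221,.044])[0].astype(int); o.append(cv2.convertScaleAbs(cv2.resize(c["color"][v-42:v+42,u-42:u+42],(400,400),interpolation=cv2.INTER_CUBIC),alpha=1.6)); print(u,v)
cv2.imwrite("pics/m9.png",np.hstack(o))
E
```

```text
[ 0.47204188 -0.14345303  0.23254035] [-0.33202374  1.15343572 -0.33603976]
[-52 -50 -48 -46 -44 -42 -40 -38 -36 -34 -32 -30 -28 -26 -24 -22 -20 -18
 -16 -14 -12 -10  -8  -6  -4  -2   0   2   4   6   8  10  12  14  16  18
  20  22  24  26  28  30  32  34  36  38  40  42  44  46  48]
1 top [ 84 110  81  83  81  90  64  85 101 112 117 116 101 102 109 109 111 109
 108 109 110 111 109 110 109 110 114 111 108 111 109 108 111 111 112 110
 109 111 112 111 104  73  69  92 114 116 109  62  48  44  43]
1 scene [73 98 88 71 59 59 63 72 65 54 70 88 91 90 88 89 89 89 89 89 89 90 90 90
 90 90 89 90 90 89 90 90 91 90 90 90 90 90 89 90 81 67 60 61 71 78 88 87
 79 77 77]
2 top [80 65 68 65 65 66 78 81 75 62 63 67 70 66 64 64 65 64 64 66 64 62 68 64
 64 63 64 62 65 66 63 65 65 64 64 65 66 66 65 68 66 66 67 63 62 70 67 47
 33 55 81]
2 scene [50 53 60 78 95 90 89 83 74 59 55 50 51 54 56 56 56 55 56 56 56 55 55 56
 55 54 54 55 55 55 56 55 55 55 55 55 55 55 54 55 55 55 54 54 55 56 52 45
 51 64 76]
254 252
379 262
```

View pics/m9.png

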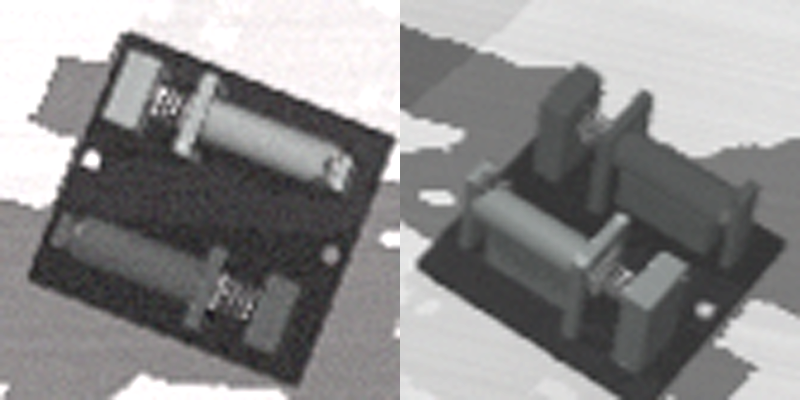

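Both cells lie level in their bays. In the upper bay the brightness drops at x≈29, near the nub end. That could be the wall's shadow or a cell short of home, so I'll check profiles beside the shadow.

```bash
python3 - <<'E'
from plan import *
from scipy.ndimage import map_coordinates as mc
t=read_camera("top"); s=read_camera("scene"); xs=np.arange(18,46,1.5); print(xs)
t9=cv2.imread("pics/t9.png").mean(2); s9=cv2.imread("pics/s9.png").mean(2)
for b,im in((1,(t["color"].mean(2),s["color"].mean(2))),(2,(t9,s9))):
  o,yaw=seat(b); y=np.radians(yaw); u=np.array([np.cos(y),np.sin(y),0]); v=np.array([-u[1],u[0],0])
  for nm,c,g in zip(("top","scene"),(t,s),im):
   for w in(-9,-6,-3,3,6,9):
    q=proj(c,[o+u*x/1e3+v*w/1e3+[0,0,np.sqrt(10.5**2-w*w)/1e3] for x in xs]); print(b,nm,w,mc(g,[q[:,1],q[:,0]],order=1).astype(int))
# shadow direction from can: top, and its shadow tip seen
E
```

```text
[18.  19.5 21.  22.5 24.  25.5 27.  28.5 30.  31.5 33.  34.5 36.  37.5
 39.  40.5 42.  43.5 45. ]
1 top -9 [57 56 54 56 56 54 50 46 46 45 42 41 49 57 58 47 51 54 47]
1 top -6 [ 86  85  90  90  89  86  81  70  64  63  65  82 101 119 118 105  69  53
  45]
1 top -3 [103 104 105 106 104 105 107 102  93  73  77  91 103 112 112  91  70  58
  45]
1 top 3 [116 114 111 111 112 112 111 104  91  75  88 110 108 113 118  95  70  58
  46]
1 top 6 [107 106 106 105 105 105 103 101 101 104 109  93  92 113 105  85  51  44
  37]
1 top 9 [86 85 87 88 88 90 95 91 87 86 79 67 59 57 53 44 40 42 44]
1 scene -9 [48 49 48 53 59 63 64 68 64 57 51 50 58 65 71 79 88 87 82]
1 scene -6 [59 58 60 66 70 67 69 67 59 52 51 57 65 71 79 90 88 83 78]
1 scene -3 [79 80 80 83 82 79 77 67 55 53 55 62 69 77 85 89 87 81 77]
1 scene 3 [93 94 94 93 93 92 91 88 74 56 56 58 60 63 63 65 73 75 77]
1 scene 6 [91 90 90 90 90 90 90 88 83 75 64 58 56 58 63 70 74 77 78]
1 scene 9 [ 78  77  78  78  78  78  77  76  76  74  69  63  61  66  72  75  86 100
 105]
2 top -9 [ 96  95  98 100  97  95  98 101  98  84  60  51  52  57  68  70  62  4
[... 201 characters left out ...]
 96  96  97  98  95  95  98  87  83  94 105 114 119 104  78  48
  44]
2 top 6 [ 81  80  81  82  81  79  78  78  83  88  86  84  90 106 112 111  80  52
  31]
2 top 9 [52 55 56 53 52 55 54 51 49 48 44 45 44 37 34 48 46 38 39]
2 scene -9 [82 82 83 83 83 83 83 83 83 86 90 80 72 63 58 56 53 48 45]
2 scene -6 [95 95 95 96 95 96 96 95 96 94 84 72 63 61 59 54 49 46 49]
2 scene -3 [94 95 95 95 94 94 94 94 94 92 84 76 65 65 65 54 48 45 56]
2 scene 3 [ 87  85  86  89  89  82  84  89  83  89  93  94  93  89  78  59  59  72
 104]
2 scene 6 [ 97 105 106 105 106 102 105 113 108 103 103 101  95  87  72  61  63 100
 125]
2 scene 9 [112 114 113 114 113 112 122 118 113 107 105  98  91  78  65  58  93 124
 133]
```

At lateral offsets of +6 and +9 mm, outside the wall's shadow, the upper cell stays lit to x≈33. Its body end is therefore where a home cell's should be (32.5 mm), so both cells are home. Handing in.

```bash
python3 -c "
from workcell import finish_job
print(finish_job())"
```

```text
the job is handed in; nothing more can be done
None
```

I loaded one cell into each bay, released both and handed the job in at about 25 s of the 67 s limit; camera and force checks show both level and fully home, but no verdict came back.

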